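# Charge the bench tumbler

## Task

Get the bench tumbler loaded and shut: gather the stray tumbling stones from the green mat into the white cup with those already in it, pull up and turn the sprung selector so that the gate swings off the drum and let it drop fully into its open detent, and, with it so, pour the cupful into the drum so that every stone is in there. Then stand the empty cup upright in the middle of the round cork pad, and pull, turn and drop the selector fully home in its shut detent, gate over the drum; leave the spray can, paint jar and tape roll alone.

Things in the scene. Friction and masses are not known exactly. Their poses are not given: they have to be found in the camera images.
- gate (a joint): turn of the selector shaft and the gate plate it carries, rad: 0 = shut (plate over the drum, as at the start), 1.22 = open; grows clockwise seen from above, stops at -0.02 and 1.24. Two detents only, at 0 and 1.22 (about 0.03 rad of play). It cannot turn while the knob is down; with the knob raised 11 mm or more it turns freely (about 0.1 N m of friction)
- selector (a joint): lift of the selector knob, m: 0 = fully down, 0.016 = pulled right up; springs back down with 9 N (at 0) to 14 N (at 0.016). Down in a detent it reads below 0.002; let go between detents it rests on the land at about 0.010
- selector_grip (a point): grip point on the knob's axis, 118 mm above the table with the knob down; moves and turns with the knob. The grip is an upright black bar, 46 mm long along this point's x, 16 mm thick along its y, its top 12 mm above this point and its foot 26 mm below, on a black skirt disc of 80 mm diameter. The knob's axis is vertical
- gate_plate (a point): top centre of the round aluminium gate plate, 114 mm diameter, 3 mm thick, 105 mm from the knob's axis, top 83 mm above the table
- tumbler: fixed bench tumbler on a 150 x 270 x 8 mm steel base plate; origin at the centre of its underside. The open round grey drum stands at local y = +52.5 mm, the grey selector pillar (90 x 90 mm, top 70 mm above the table, a motor can on its -y side) at local y = -52.5 mm. Its front (-x) faces the robot at yaw 0; the gate opens from over the drum towards local +x
- drum_mouth (a point): centre of the drum's mouth, 78 mm above the table; outer radius at the rim 58 mm, inner 54 mm
- drum_floor (a point): centre of the drum's inner floor, 13 mm above the table; inner radius there 46 mm
- cup: white plastic cup, loose, 65 to 110 g empty, 50 mm tall, flared: outside diameter 53 mm at the foot, 68 mm at the rim, with a straight black rubber grip sleeve of 66 mm diameter from 13 to 45 mm up; wall 3 mm, floor 4 mm; origin at the centre of its underside, z along its axis to the mouth
- pad: fixed round cork pad on the table, 90 mm diameter, 3 mm thick, the cup's place; origin at the centre of its underside
- inner1: ceramic tumbling stone: off-white hexagonal block, 16 mm across flats (18.5 across corners), 14 mm tall, 12 g; origin at its centre, own z along the hexagon's axis; starts in the cup
- inner2: ceramic tumbling stone: off-white hexagonal block, 16 mm across flats (18.5 across corners), 14 mm tall, 12 g; origin at its centre, own z along the hexagon's axis; starts in the cup
- stray1: ceramic tumbling stone: off-white hexagonal block, 16 mm across flats (18.5 across corners), 14 mm tall, 12 g; origin at its centre, own z along the hexagon's axis; starts on the green mat, or is absent
- stray2: ceramic tumbling stone: off-white hexagonal block, 16 mm across flats (18.5 across corners), 14 mm tall, 12 g; origin at its centre, own z along the hexagon's axis; starts on the green mat, or is absent
- stray3: ceramic tumbling stone: off-white hexagonal block, 16 mm across flats (18.5 across corners), 14 mm tall, 12 g; origin at its centre, own z along the hexagon's axis; starts on the green mat, or is absent
- stray4: ceramic tumbling stone: off-white hexagonal block, 16 mm across flats (18.5 across corners), 14 mm tall, 12 g; origin at its centre, own z along the hexagon's axis; starts on the green mat, or is absent
- stray5: ceramic tumbling stone: off-white hexagonal block, 16 mm across flats (18.5 across corners), 14 mm tall, 12 g; origin at its centre, own z along the hexagon's axis; starts on the green mat, or is absent
- spray_can: bystander: white spray can, 52 mm diameter, 170 mm tall; origin at its underside
- paint_jar: bystander: amber paint jar, 38 mm diameter, 55 mm tall; origin at its underside
- tape_roll: bystander: roll of tape lying flat, 64 mm diameter, 20 mm tall; origin at its underside
Not all that is in view belongs to the job. Several things have the shape of the cup; the one meant has the colours described above.

How it is judged:
By the outcome, as a careful person would: the job done as asked, in the order asked, and still so for the second after the job is handed in, with the robot touching nothing.
Of stray1, stray2, stray3, stray4, stray5 only 3 to 5 are there at a start; the rules pass over those that are not, and their reading is None.
At some moment in a run one of cup, stray1, stray2, stray3, stray4, stray5 may be knocked a few centimetres aside while the robot is not near it.
It also fails if it takes over 210 s, if anything falls off the work surface, if the arm or the gripper's body presses on something with over 40 N, if the wrist force passes 120 N, or if a joint passes its speed limit or range.

## Robot

A 7-joint arm with a two-finger parallel gripper is mounted at the origin on the work surface. World frame = base frame: x ahead of the robot, y to its left, z up, the work surface at z = 0. Lengths are in m, angles in rad, forces in N, time in s.
With the tool pointing down it reaches from about 0.35 to 0.9 m from the base axis. Payload 8.1 kg.
Tool frame: the origin (TCP) lies midway between the tips of the shut fingers; the grasp point (between the pads) lies 19 mm behind it; z points along the fingers, y is the line along which they close (so a half turn about z gives the same grasp; the last joint's range is limited). The gripper opens to 92 mm and grips with 3 to 60 N. Pads are 19 mm wide; open, the fingers measure 130 mm over their backs; the gripper's body (75 mm by 190 mm) begins 47 mm behind the grasp point.
Start: joints at [1.047, 0.434, 0.025, 1.573, -0.012, 1.134, -0.075], TCP at [0.255, -0.571, 0.227] pointing down, gripper open.
Joint ranges: [-2.62, 2.62], [-0.44, 2.09], [-1.27, 1.32], [0.08, 2.57], [-1.32, 4.46], [0.12, 2], [-2.74, 2.74]. Speed limits (rad/s): [2.22, 2.22, 3.01, 3.01, 3.14, 3.14, 3.14].

## Interface

Orientations are given as a rotation vector (axis times angle).
In Python, from cell import arm gives the robot as it stands.
- The arm moves only by the tool move_arm, never from a script. Its argument "motion" is a list of rows, each an object of numbers: "tx", "ty", "tz": the shift along the tool's x, y, z normalised to -1 to 1, where 1 is 1000 mm; "twist": the turn about the tool's z normalised to -1 to 1, where 1 is pi/2 rad. In form: [{"tx": .., "ty": .., "tz": .., "twist": ..}, ...]. A call has 1 to 12 rows; each row shifts and turns the commanded pose from where the row before left it, along the tool's axes as they then stand; what a row does not reach is not made up. A row lasts 1/10 s, in which the tool goes at most 50 mm and 8.59 degrees, less where a joint would pass 70% of its speed; a pose out of reach is approached as far as the arm can. A call with a number of a shift or a turn outside -1 to 1 is refused whole. A call with a gripper value outside its range is refused whole. "gripper" is the gripper's target within -1 to 1 (shut at 1, half-way at 0, fully open at -1), set as the call begins (left out, the last holds). The fingers move at their own pace and stop on an object; "squeeze" is the grip in N (left out, the last holds). Time passes only in rows, so rows that do not move let the fingers close. It gives the time, the measured TCP pose, the force, the opening and the grip force at its end, in the units of the state.
- arm.observe(): the state, without advancing time (a new reading comes with each control period).
- arm.get_image(name): name is "scene" or "top" or "wrist"; returns the picture (400x640x3 uint8, red, green, blue); there is no depth.
- arm.calibration(name): a dict with "K" (3x3 intrinsics, pixels), "T" (4x4, takes a point from camera to world coordinates). Camera axes: x right, y down, z forward; pixel columns grow to the right and rows downward; lengths in m; the calibration is good to about 2 mm. A picture is of the moment at which its call begins: read the wrist's pose just before it. calibration takes no time and is no camera call; for the wrist camera it gives the pose at the moment of the call.
- arm.sign_off(): hands the job in; it is judged then, once.
Trained networks look in the newest picture that a camera, given by its name, has taken for a name from the list of things; names that differ only in an ending like _2 or _b are one class to them, and where a whole thing is asked for, a point or a joint stands for the part that bears it (a point fixed in the world has none). Each returns a list of dicts, best first, with "conf" (0 to 1); they miss things now and then, are a little off and sometimes report something else, mostly with a low value. They report only what shows in the picture. A call takes as long as a camera call. They do not tell look-alikes from the thing itself.
- arm.look_for(camera, query): "point" ([column, row] as shares, 0 to 1, of the picture: columns of its width, rows of its height, amid what is visible of it).
- arm.regions_of(camera, query): "region" (400x640 bool, what is visible of it) and "point" ([column, row] as shares, 0 to 1, of the picture: columns of its width, rows of its height, amid what is visible of it).
- arm.place_of(camera, query): "point" ([column, row] as shares, 0 to 1, of the picture: columns of its width, rows of its height: a listed point, or the origin of a listed thing).
The state is a dict: "clock": time; "joints": joint angles; "dq": joint speeds; "joint_efforts": joint torques, N m; "position": TCP position; "ee_rot": TCP orientation; "force": force on the tool from outside, world axes, zero at the start; "ft_torque": the same for the moment, N m; "width": opening from 0.0 (shut) to 1.0 (fully open); "gripper_force": force on a finger pad.
Only numpy, scipy, OpenCV 4.12 (cv2) and the standard library are available. Lean on these libraries where they do the work, as an engineer would, in place of code of your own. Each camera call takes 0.05 s, during which the arm holds its last target. There are 200 camera calls.

## Working session

There is one attempt and no reset: what is moved stays moved. The work goes in short steps, Python scripts to look and compute and a tool call to move; the robot and the scene stay as the last step left them, time stands still between calls to the robot, and variables do not carry over. Pictures are saved under pics/ and viewed, at most 14 in all, crops included, and the job is handed in when it is done.

Besides the shell and the picture viewer there is one more tool, called in YAML: its name, and indented under it one key for each argument. move_arm: Moves the arm, as the interface text tells. Scaled input: -1 to 1 covers 1000 mm each way for a shift and pi/2 rad each way for a turn. Its arguments: {"type":"object","properties":{"motion":{"type":"array","items":{"type":"object","properties":{"tx":{"type":"number"},"ty":{"type":"number"},"tz":{"type":"number"},"twist":{"type":"number"}}}},"gripper":{"type":"number"},"squeeze":{"type":"number"}},"required":["motion"]}

```bash
mkdir -p pics; ls
cat > h.py <<'E'
import numpy as np, cv2
from cell import arm
from scipy.spatial.transform import Rotation as R
def ray(cam,px,z):
    c=arm.calibration(cam);K=np.array(c["K"]);T=np.array(c["T"])
    d=T[:3,:3]@np.linalg.solve(K,[px[0],px[1],1]);o=T[:3,3]
    return o+d*(z-o[2])/d[2]
def proj(cam,p):
    c=arm.calibration(cam);K=np.array(c["K"]);T=np.array(c["T"])
    q=K@(T[:3,:3].T@(np.array(p)-T[:3,3]));return q[:2]/q[2]
def save(cam,name,crop=None,s=1):
    im=arm.get_image(cam)[:,:,::-1]
    if crop: im=im[crop[1]:crop[3],crop[0]:crop[2]]
    cv2.imwrite("pics/"+name,cv2.resize(np.ascontiguousarray(im),None,fx=s,fy=s,interpolation=cv2.INTER_CUBIC))
def find(cam,q,z,f="place_of"):
    for r in getattr(arm,f)(cam,q):
        p=np.array(r["point"])*[640,400]
        print(q,round(r["conf"],2),p.round(),ray(cam,p,z).round(4))
E
python3 - <<'E'
from h import *
save("top","t1.png");save("scene","s1.png")
s=arm.observe();print(s["clock"],s["position"],s["ee_rot"],R.from_rotvec(s["ee_rot"]).as_matrix().round(3),s["width"])
for q,z in [("cup",0),("pad",0),("stray1",.007),("selector_grip",.118),("gate_plate",.083),("tumbler",0),("drum_mouth",.078),("spray_can",0),("paint_jar",0),("tape_roll",0)]: find("top",q,z)
E
```

```text
pics
0.1 [ 0.25503244 -0.57007636  0.22599964] [-3.07095341e+00 -6.55713523e-01  7.78091042e-04] [[ 0.913  0.408 -0.001]
 [ 0.408 -0.913  0.001]
 [-0.    -0.001 -1.   ]] 1.000468060304578
cup 0.95 [365. 210.] [ 0.5055 -0.1583  0.    ]
cup 0.79 [301. 170.] [ 0.5991 -0.0026  0.    ]
cup 0.61 [379. 306.] [ 0.2832 -0.1943  0.    ]
stray1 0.56 [413. 177.] [ 0.5876 -0.2703  0.007 ]
stray1 0.51 [433. 210.] [ 0.5102 -0.3181  0.007 ]
stray1 0.43 [459. 226.] [ 0.4739 -0.3803  0.007 ]
selector_grip 0.79 [209. 199.] [0.5093 0.1846 0.118 ]
gate_plate 0.85 [167. 183.] [0.547  0.2893 0.083 ]
tumbler 0.58 [202. 195.] [ 0.5325  0.2309 -0.    ]
drum_mouth 0.92 [165. 184.] [0.5446 0.2942 0.078 ]
spray_can 0.9 [318. 107.] [ 0.7575 -0.0408  0.    ]
paint_jar 0.81 [362. 123.] [ 0.7183 -0.148   0.    ]
paint_jar 0.24 [411. 133.] [ 0.697  -0.2668  0.    ]
tape_roll 0.48 [169. 184.] [0.5562 0.3113 0.    ]
```

View pics/t1.png

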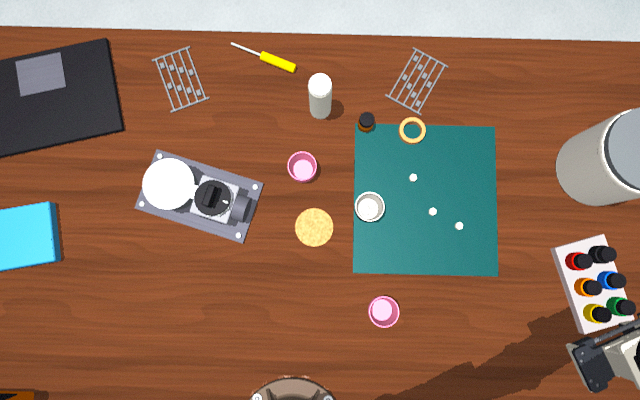

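View pics/s1.png

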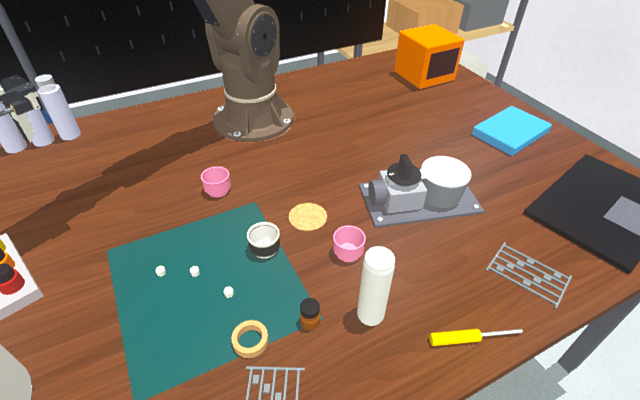

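The cup candidates in top view are white with a black sleeve at (369,207), pink at (301,166) and pink at (383,311). Only the white one fits the description. Three strays show on the mat at (413,177), (433,211) and (459,226), and the pad is at (314,227). I'll move over the mat for a closer look.

move_arm:
  motion:
    - {"twist": 0.0893}
    - {"twist": 0.0893}
    - {"twist": 0.0893}
    - {"tx": 0.027,"ty": -0.031,"tz": -0.008}
    - {"tx": 0.027,"ty": -0.031,"tz": -0.008}
    - {"tx": 0.027,"ty": -0.031,"tz": -0.008}
    - {"tx": 0.027,"ty": -0.031,"tz": -0.008}
    - {"tx": 0.027,"ty": -0.031,"tz": -0.008}
    - {"tx": 0.027,"ty": -0.031,"tz": -0.008}
    - {"tx": 0.027,"ty": -0.031,"tz": -0.008}
    - {"tx": 0.027,"ty": -0.031,"tz": -0.008}
    - {"tx": 0.027,"ty": -0.031,"tz": -0.008}
  gripper: -1

```text
invalid input
```

Run:
```python
from h import *
s=arm.observe();print(s["clock"],s["position"],R.from_rotvec(s["ee_rot"]).as_matrix().round(3))
save("wrist","w1.png")
c=arm.calibration("wrist");print(np.round(c["T"],3),c["K"])
im=arm.get_image("top")[:,:,::-1];cv2.imwrite("pics/crop.png",cv2.resize(np.ascontiguousarray(im[140:340,270:510]),None,fx=3,fy=3,interpolation=cv2.INTER_CUBIC))
hsv=cv2.cvtColor(np.ascontiguousarray(im),cv2.COLOR_BGR2HSV)[200:255,285:345]
m=cv2.inRange(hsv,(15,60,170),(35,255,255));print(m.sum()/255); ys,xs=np.nonzero(m);p=[xs.mean()+285,ys.mean()+200];print("pad",p,ray("top",p,.003), xs.min()+285,xs.max()+285)
find("wrist","stray1",.007);find("wrist","cup",0)
for r in arm.regions_of("wrist","cup"): print(r["conf"],r["region"].sum(),np.array(r["point"])*[640,400])
```

```text
0.6 [ 0.25527273 -0.57048312  0.22675459] [[ 0.913  0.408  0.   ]
 [ 0.408 -0.913 -0.   ]
 [-0.     0.    -1.   ]]
[[ 0.409 -0.879 -0.244  0.321]
 [-0.912 -0.394 -0.11  -0.541]
 [ 0.     0.268 -0.963  0.385]
 [ 0.     0.     0.     1.   ]] [[301.75507439   0.         317.77676806]
 [  0.         301.75507439 199.27900187]
 [  0.           0.           1.        ]]
1157.0
pad [np.float64(313.64736387208296), np.float64(226.89196197061366)] [ 0.46287461 -0.03748153  0.003     ] 295 332
cup 0.87 [28. 21.] [ 0.281  -0.1983  0.    ]
0.98 2367 [23.616 22.2  ]
```

move_arm:
  motion:
    - {"tx": 0,"ty": 0,"tz": 0,"twist": 0.0893}
    - {"tx": 0,"ty": 0,"tz": 0,"twist": 0.0893}
    - {"tx": 0,"ty": 0,"tz": 0,"twist": 0.0893}
    - {"tx": 0.027,"ty": -0.031,"tz": -0.008,"twist": 0}
    - {"tx": 0.027,"ty": -0.031,"tz": -0.008,"twist": 0}
    - {"tx": 0.027,"ty": -0.031,"tz": -0.008,"twist": 0}
    - {"tx": 0.027,"ty": -0.031,"tz": -0.008,"twist": 0}
    - {"tx": 0.027,"ty": -0.031,"tz": -0.008,"twist": 0}
    - {"tx": 0.027,"ty": -0.031,"tz": -0.008,"twist": 0}
    - {"tx": 0.027,"ty": -0.031,"tz": -0.008,"twist": 0}
    - {"tx": 0.027,"ty": -0.031,"tz": -0.008,"twist": 0}
    - {"tx": 0.027,"ty": -0.031,"tz": -0.008,"twist": 0}
  gripper: -1

```text
clock: 2.05
position: [0.4992, -0.2902, 0.2993]
ee_rot: [3.141, -0.0, 0.001]
force: [1.0, -0.8, -0.6]
width: 0.998
gripper_force: 0.0
```

Run:
```python
from h import *
s=arm.observe();print(s["clock"],s["position"],R.from_rotvec(s["ee_rot"]).as_matrix().round(3))
save("wrist","w1.png")
find("wrist","stray1",.007);find("wrist","cup",0)
```

```text
2.05 [ 0.49922538 -0.2901534   0.29929956] [[ 1. -0.  0.]
 [-0. -1. -0.]
 [ 0.  0. -1.]]
stray1 0.68 [373. 183.] [ 0.4772 -0.3691  0.007 ]
stray1 0.6 [333. 162.] [ 0.5091 -0.3069  0.007 ]
cup 0.87 [233. 157.] [ 0.5121 -0.1595  0.    ]
cup 0.77 [265. 291.] [ 0.2812 -0.1991  0.    ]
cup 0.58 [122.  97.] [ 0.5974 -0.006   0.    ]
```

View pics/w1.png

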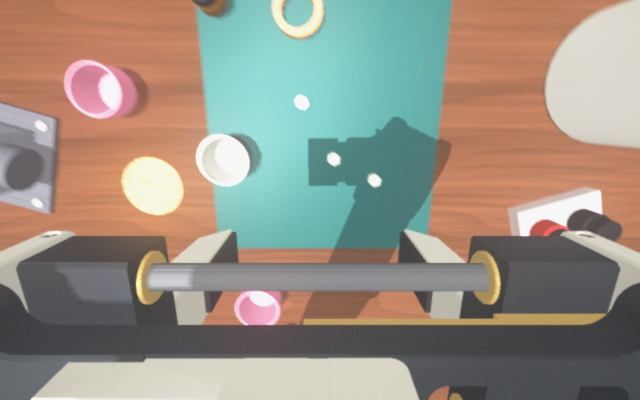

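View pics/crop.png

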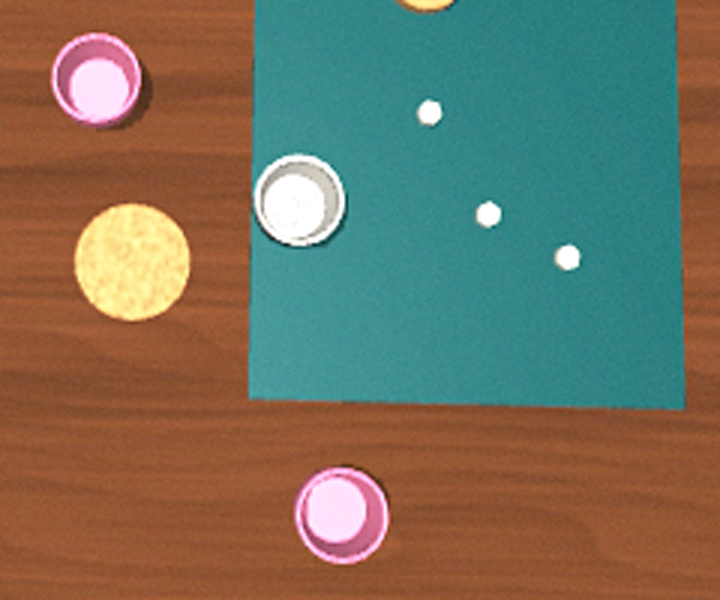

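The enlarged crop confirms it: the white cup is the only one of its kind, and there are three strays, with none hidden in this view. Next I'll measure the stones and their yaw.

```bash
cat >> h.py <<'E'
def stones(cam,im,z=.009):
    """white blobs on the green mat -> world xy and jaw-line angle (world deg, mod 60) across flats"""
    h=cv2.cvtColor(np.ascontiguousarray(im),cv2.COLOR_RGB2HSV)
    m=((h[...,1]<85)&(h[...,2]>105)).astype(np.uint8)
    n,l,st,ce=cv2.connectedComponentsWithStats(m)
    out=[]
    for i in range(1,n):
        if not(15<st[i,4]<1500): continue
        p=ray(cam,ce[i],z)
        if not(.30<p[0]<.68 and -.50<p[1]<-.16): continue
        g=np.arange(-16,16,.25)*1e-3
        c=arm.calibration(cam);K=np.array(c["K"]);T=np.array(c["T"])
        X,Y=np.meshgrid(g,g);q=np.stack([X+p[0],Y+p[1],0*X+.014],-1)
        q=(q-T[:3,3])@T[:3,:3]@K.T;uv=(q[...,:2]/q[...,2:]).astype(np.float32)
        s=cv2.remap(im.astype(np.float32)[...,0],uv[...,0],uv[...,1],cv2.INTER_CUBIC)
        b=s>(np.median(s)+s.max())/2
        P=np.c_[X[b],Y[b]]
        w=[sum(np.ptp(P@[np.cos(a+k),np.sin(a+k)]) for k in np.radians([0,60,120]))/3 for a in np.radians(np.arange(60))]
        out.append((p[:2].round(4),int(st[i,4]),int(np.argmin(w)),round(min(w)*1e3,1),round(max(w)*1e3,1),ce[i].round(1)))
    return out
E
python3 - <<'E'
from h import *
for c in ("wrist","top"):
    for o in stones(c,arm.get_image(c)): print(c,*o)
for r in arm.regions_of("wrist","cup")[:1]:
    ys,xs=np.nonzero(r["region"]);print(xs.min(),xs.max(),ys.min(),ys.max(),r["conf"])
im=arm.get_image("wrist")
E
```

```text
wrist [ 0.5854 -0.2726] 194 49 18.2 19.7 [305.2 104.9]
wrist [ 0.5051 -0.3186] 171 27 18.0 19.4 [336.5 161.4]
wrist [ 0.473  -0.3804] 175 18 18.9 20.2 [376.7 182.6]
top [ 0.5712 -0.3763] 1340 33 19.8 22.1 [457.4 184.7]
top [ 0.5857 -0.2652] 26 31 16.3 17.2 [410.7 177.5]
top [ 0.5144 -0.1675] 739 56 14.4 15.9 [369.3 206.2]
top [ 0.5021 -0.2773] 25 15 21.1 21.7 [415.8 212.6]
top [ 0.4743 -0.3775] 62 23 17.8 18.6 [458.4 225.4]
top [ 0.3588 -0.1721] 26 0 28.5 30.3 [370.5 273. ]
top [ 0.3592 -0.2811] 24 0 28.0 29.7 [417.5 274. ]
239 282 290 324 0.61
```

move_arm:
  motion:
    - {"tx": 0.001,"ty": 0.0057,"tz": 0.04,"twist": 0}
    - {"tx": 0.001,"ty": 0.0057,"tz": 0.04,"twist": 0}
    - {"tx": 0.001,"ty": 0.0057,"tz": 0.04,"twist": 0}
    - {"tx": 0.001,"ty": 0.0057,"tz": 0.04,"twist": 0}
    - {"tx": 0.001,"ty": 0.0057,"tz": 0.03,"twist": 0}
    - {"tx": 0,"ty": 0,"tz": 0,"twist": 0}
  gripper: -0.2

```text
clock: 3.0
position: [0.4995, -0.3207, 0.1046]
ee_rot: [-3.139, 0.005, 0.011]
force: [-0.0, 0.2, -0.8]
width: 0.607
gripper_force: 0.0
```

Run:
```python
from h import *
print(arm.observe()["position"])
im=arm.get_image("wrist");cv2.imwrite("pics/w2.png",im[:,:,::-1])
for o in stones("wrist",im): print(*o)
find("wrist","stray1",.007)
```

```text
[ 0.49947345 -0.32072229  0.10463144]
[ 0.5666 -0.4677] 369 30 26.8 28.1 [496.  122.8]
[ 0.5899 -0.2689] 601 49 18.1 19.8 [253.1  93.4]
[ 0.5896 -0.285 ] 48 30 14.8 15.5 [273.2  93.8]
[ 0.578  -0.2822] 59 50 14.4 15.0 [270.3 108.9]
[ 0.5092 -0.3156] 446 27 18.3 20.1 [311.9 190.7]
[ 0.3845 -0.4866] 109 0 26.7 28.7 [486.  312.9]
stray1 0.81 [254.  91.] [ 0.594  -0.2689  0.007 ]
stray1 0.76 [380. 228.] [ 0.4746 -0.3782  0.007 ]
stray1 0.56 [311. 192.] [ 0.5085 -0.3152  0.007 ]
```

View pics/w2.png

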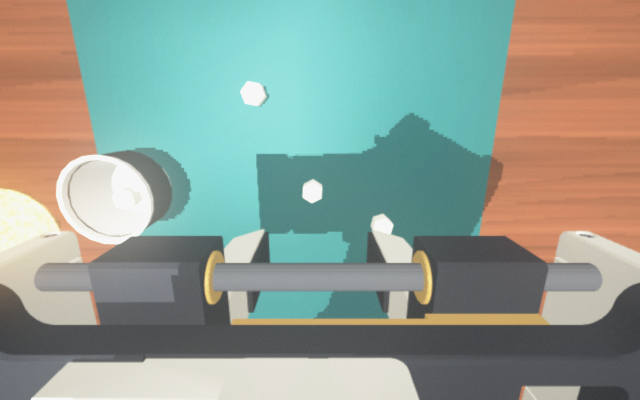

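move_arm:
  motion:
    - {"tx": 0.0045,"ty": -0.002,"tz": 0.02,"twist": 0}
    - {"tx": 0.005,"ty": -0.003,"tz": 0.02,"twist": 0}
    - {"tx": 0,"ty": 0,"tz": 0.02,"twist": 0}
    - {"tx": 0,"ty": 0,"tz": 0.01,"twist": 0}
    - {"tx": 0,"ty": 0,"tz": 0,"twist": 0}
    - {"tx": 0,"ty": 0,"tz": 0,"twist": 0}
  gripper: -0.2

```text
clock: 3.7
position: [0.5135, -0.3156, 0.0402]
ee_rot: [3.141, -0.001, 0.003]
force: [0.3, 0.8, 0.7]
width: 0.596
gripper_force: 0.0
```

move_arm:
  motion:
    - {"tx": -0.0045,"ty": 0.001,"tz": 0.012,"twist": 0}
    - {"tx": 0,"ty": 0,"tz": 0.012,"twist": 0}
    - {"tx": 0,"ty": 0,"tz": 0.01,"twist": 0}
    - {"tx": 0,"ty": 0,"tz": 0,"twist": 0}
    - {"tx": 0,"ty": 0,"tz": 0,"twist": 0}

```text
clock: 4.2
position: [0.5081, -0.3159, 0.0042]
ee_rot: [-3.141, 0.0, 0.001]
force: [-0.2, -0.5, 0.2]
width: 0.598
gripper_force: 0.0
```

move_arm:
  motion:
    - {"tx": 0,"ty": 0,"tz": 0,"twist": 0}
    - {"tx": 0,"ty": 0,"tz": 0,"twist": 0}
    - {"tx": 0,"ty": 0,"tz": 0,"twist": 0}
    - {"tx": 0,"ty": 0,"tz": 0,"twist": 0}
    - {"tx": 0,"ty": 0,"tz": 0,"twist": 0}
  gripper: 1
  squeeze: 12

```text
clock: 4.7
position: [0.5084, -0.3161, 0.0049]
ee_rot: [3.141, -0.0, 0.0]
force: [0.0, -0.1, 0.2]
width: 0.214
gripper_force: 0.0
```

move_arm:
  motion:
    - {"tx": 0,"ty": 0,"tz": 0,"twist": 0}
    - {"tx": 0,"ty": 0,"tz": 0,"twist": 0}
    - {"tx": 0,"ty": 0,"tz": 0,"twist": 0}
    - {"tx": 0,"ty": 0,"tz": -0.03,"twist": 0}
    - {"tx": 0,"ty": 0,"tz": -0.04,"twist": 0}
    - {"tx": 0,"ty": 0,"tz": -0.04,"twist": 0}
    - {"tx": 0,"ty": -0.04,"tz": 0,"twist": 0}
    - {"tx": 0,"ty": -0.04,"tz": 0,"twist": 0}
    - {"tx": 0,"ty": 0,"tz": 0,"twist": 0}
    - {"tx": 0,"ty": 0,"tz": 0,"twist": 0}

```text
clock: 5.7
position: [0.5085, -0.235, 0.1149]
ee_rot: [-3.142, -0.004, -0.0]
force: [0.1, -0.2, 0.1]
width: 0.168
gripper_force: 12.0
```

```bash
cat >> h.py <<'E'
def cup(cam="wrist",box=None):
    """rim centre by fitting a circle (r=33 mm at z=.05) to the white rim's hull inside the network's region"""
    rs=arm.regions_of(cam,"cup");best=None
    im=arm.get_image(cam).astype(int)
    for r in rs:
        m=r["region"];c=im[m].mean(0)
        p=np.array(r["point"])*[640,400]
        ys,xs=np.nonzero(m)
        u=np.array([ray(cam,q,.05)[:2] for q in cv2.convexHull(np.c_[xs,ys].astype(np.int32))[:,0].astype(float)])
        print("cup?",round(r["conf"],2),p.round(),c.round(),"sat",round(float(np.ptp(c)),0),ray(cam,p,.03)[:2].round(3))
        if np.ptp(c)<40:
            from scipy.optimize import least_squares
            # rim blob: bright white pixels only
            w=m&(im.min(2)>110);ys,xs=np.nonzero(w)
            h=cv2.convexHull(np.c_[xs,ys].astype(np.int32))
            u=np.array([ray(cam,q,.05)[:2] for q in h[:,0].astype(float)])
            f=least_squares(lambda v:np.hypot(*(u-v[:2]).T)-v[2],[*u.mean(0),.034],loss="soft_l1",f_scale=.002)
            e=cv2.minEnclosingCircle((u*1e3).astype(np.float32))
            print("  rim",f.x.round(4),"minenc",np.round(e[0],1),round(e[1],1))
E
python3 - <<'E'
from h import *
s=arm.observe();print(s["position"],s["width"],s["gripper_force"])
save("wrist","w3.png")
cup();find("wrist","cup",0);find("top","cup",0)
E
```

```text
[ 0.50848597 -0.23501776  0.11487834] 0.1676404467036612 11.999867054983042
cup? 0.82 [34. 89.] [209. 140. 159.] sat 69.0 [ 0.6   -0.023]
cup? 0.68 [222. 196.] [219. 218. 213.] sat 6.0 [ 0.516 -0.157]
  rim [ 0.5146 -0.1681  0.0352] minenc [ 515.  -167.6] 37.4
cup? 0.24 [466. 233.] [221. 228. 221.] sat 7.0 [ 0.482 -0.365]
  rim [ 0.4911 -0.3565  0.0095] minenc [ 491.4 -356.8] 10.5
cup 0.85 [51. 88.] [ 0.6032 -0.0105  0.    ]
cup 0.66 [239. 196.] [ 0.5072 -0.1635  0.    ]
cup 0.57 [357. 105.] [ 0.5885 -0.2714  0.    ]
cup 0.73 [380. 306.] [ 0.283  -0.1952  0.    ]
cup 0.72 [365. 208.] [ 0.5099 -0.159   0.    ]
cup 0.69 [300. 171.] [ 0.596  -0.0022  0.    ]
```

View pics/w3.png

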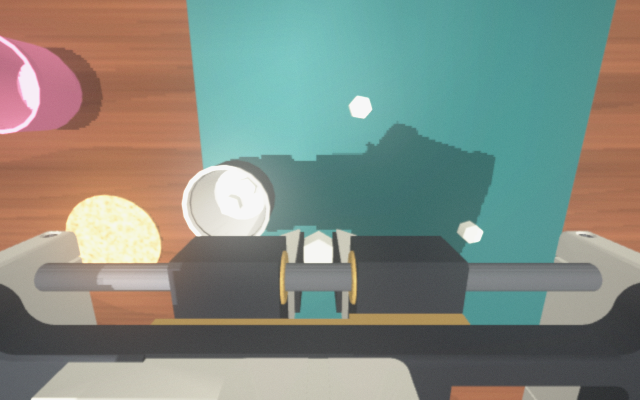

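The stone is held between the fingers. The white cup's rim spans columns 183–271 from row 166, so its centre is near (227,208).

Run:
```python
from h import *
for p in [(183,206),(271,206),(227,166),(227,208)]: print(ray("wrist",p,.05).round(4))
for c in [(.509,-.162),(.512,-.162),(.509,-.159)]:
    a=np.radians([0,90,180,270]);print(c,[proj("wrist",[c[0]+.034*np.cos(t),c[1]+.034*np.sin(t),.05]).round().tolist() for t in a])
```

```text
[ 0.5128 -0.1334  0.05  ]
[ 0.5127 -0.2013  0.05  ]
[ 0.5438 -0.1699  0.05  ]
[ 0.5111 -0.1672  0.05  ]
(0.509, -0.162) [[217.0, 167.0], [177.0, 211.0], [224.0, 251.0], [264.0, 211.0]]
(0.512, -0.162) [[216.0, 163.0], [176.0, 207.0], [224.0, 247.0], [264.0, 207.0]]
(0.509, -0.159) [[213.0, 167.0], [173.0, 211.0], [221.0, 251.0], [261.0, 211.0]]
```

move_arm:
  motion:
    - {"tx": 0.0015,"ty": -0.034,"tz": 0,"twist": 0}
    - {"tx": 0,"ty": -0.034,"tz": 0,"twist": 0}
    - {"tx": 0,"ty": 0,"tz": 0.03,"twist": 0}
    - {"tx": 0,"ty": 0,"tz": 0.025,"twist": 0}
    - {"tx": 0,"ty": 0,"tz": 0,"twist": 0}
    - {"tx": 0,"ty": 0,"tz": 0,"twist": 0}
    - {"tx": 0,"ty": 0,"tz": 0,"twist": 0}

```text
clock: 6.65
position: [0.5106, -0.1688, 0.0608]
ee_rot: [3.141, -0.002, 0.002]
force: [0.4, -0.3, 0.4]
width: 0.171
gripper_force: 12.0
```

move_arm:
  motion:
    - {"tx": 0,"ty": 0,"tz": 0,"twist": 0}
    - {"tx": 0,"ty": 0,"tz": 0,"twist": 0}
    - {"tx": 0,"ty": 0,"tz": 0,"twist": 0}
    - {"tx": 0,"ty": 0,"tz": 0,"twist": 0}
    - {"tx": 0,"ty": 0,"tz": -0.02,"twist": 0}
    - {"tx": 0,"ty": 0,"tz": -0.04,"twist": 0}
    - {"tx": 0.026,"ty": 0.035,"tz": 0,"twist": 0}
    - {"tx": 0.026,"ty": 0.035,"tz": 0,"twist": 0}
    - {"tx": 0.026,"ty": 0.035,"tz": 0,"twist": 0}
    - {"tx": 0,"ty": 0,"tz": 0,"twist": 0}
    - {"tx": 0,"ty": 0,"tz": 0,"twist": 0}
  gripper: 0.4

```text
clock: 7.75
position: [0.5877, -0.2739, 0.1192]
ee_rot: [-3.142, 0.003, 0.001]
force: [-0.1, 0.2, -0.6]
width: 0.302
gripper_force: 0.0
```

Run:
```python
from h import *
s=arm.observe();print(s["clock"],s["position"],s["width"],s["gripper_force"])
im=arm.get_image("wrist");cv2.imwrite("pics/w4.png",im[:,:,::-1])
for o in stones("wrist",im): print(*o)
find("wrist","stray1",.007)
```

```text
7.75 [ 0.58769068 -0.27388898  0.11915923] 0.30215503995212695 0.0
[ 0.5872 -0.2679] 410 50 18.4 20.1 [312.8 196.6]
[ 0.4617 -0.3997] 126 0 27.1 29.0 [440.7 313.9]
[ 0.4561 -0.164 ] 89 0 23.1 25.4 [213.2 318.3]
stray1 0.59 [314. 196.] [ 0.587  -0.2688  0.007 ]
```

View pics/w4.png

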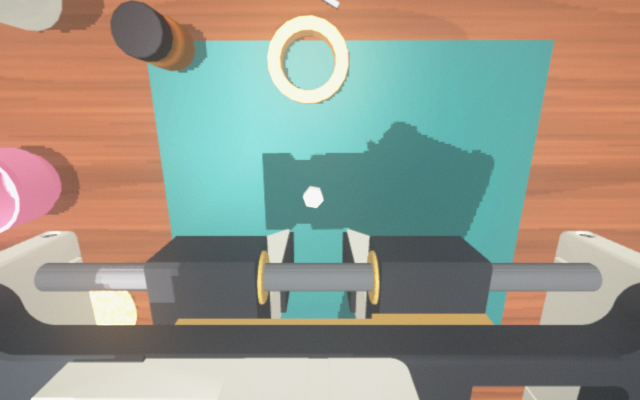

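move_arm:
  motion:
    - {"tx": -0.0005,"ty": -0.0045,"tz": 0.02,"twist": 0}
    - {"tx": 0,"ty": 0,"tz": 0.02,"twist": -0.074}
    - {"tx": 0,"ty": 0,"tz": 0.02,"twist": -0.074}
    - {"tx": 0,"ty": 0,"tz": 0.02,"twist": -0.074}
    - {"tx": 0,"ty": 0,"tz": 0.01,"twist": 0}
    - {"tx": 0,"ty": 0,"tz": 0,"twist": 0}
    - {"tx": 0,"ty": 0,"tz": 0,"twist": 0}
  gripper: 0

```text
clock: 8.55
position: [0.5876, -0.2682, 0.0305]
ee_rot: [3.094, 0.542, 0.001]
force: [-0.4, 0.5, 0.6]
width: 0.503
gripper_force: 0.0
```

move_arm:
  motion:
    - {"tx": 0,"ty": 0,"tz": 0.013,"twist": 0}
    - {"tx": 0,"ty": 0,"tz": 0.012,"twist": 0}
    - {"tx": 0,"ty": 0,"tz": 0,"twist": 0}
    - {"tx": 0,"ty": 0,"tz": 0,"twist": 0}

```text
clock: 8.95
position: [0.5869, -0.2684, 0.0042]
ee_rot: [-3.094, -0.544, 0.002]
force: [-0.6, -0.2, 0.1]
width: 0.499
gripper_force: 0.0
```

move_arm:
  motion:
    - {"tx": 0,"ty": 0,"tz": 0,"twist": 0}
    - {"tx": 0,"ty": 0,"tz": 0,"twist": 0}
    - {"tx": 0,"ty": 0,"tz": 0,"twist": 0}
    - {"tx": 0,"ty": 0,"tz": 0,"twist": 0}
    - {"tx": 0,"ty": 0,"tz": 0,"twist": 0}
    - {"tx": 0,"ty": 0,"tz": 0,"twist": 0}
    - {"tx": 0,"ty": 0,"tz": 0,"twist": 0}
  gripper: 1

```text
clock: 9.65
position: [0.5874, -0.2686, 0.0049]
ee_rot: [3.094, 0.545, 0.0]
force: [0.1, -0.1, 2.1]
width: 0.169
gripper_force: 12.0
```

move_arm:
  motion:
    - {"tx": 0,"ty": 0,"tz": -0.03,"twist": 0}
    - {"tx": 0,"ty": 0,"tz": -0.04,"twist": 0}
    - {"tx": 0,"ty": 0,"tz": -0.04,"twist": 0}
    - {"tx": 0,"ty": 0,"tz": 0,"twist": 0.074}
    - {"tx": 0,"ty": 0,"tz": 0,"twist": 0.074}
    - {"tx": 0,"ty": 0,"tz": 0,"twist": 0.074}
    - {"tx": -0.02,"ty": -0.025,"tz": 0,"twist": 0}
    - {"tx": -0.02,"ty": -0.025,"tz": 0,"twist": 0}
    - {"tx": -0.02,"ty": -0.025,"tz": 0,"twist": 0}
    - {"tx": 0,"ty": 0,"tz": 0,"twist": 0}
    - {"tx": 0,"ty": 0,"tz": 0,"twist": 0}

```text
clock: 10.75
position: [0.5274, -0.1932, 0.115]
ee_rot: [3.141, 0.001, 0.001]
force: [0.5, -0.5, -1.0]
width: 0.172
gripper_force: 12.0
```

Run:
```python
from h import *
s=arm.observe();print(s["clock"],s["position"],s["ee_rot"],s["width"],s["gripper_force"])
im=arm.get_image("wrist");cv2.imwrite("pics/w5.png",im[:,:,::-1])
for o in stones("wrist",im): print(*o)
cup()
```

```text
10.75 [ 0.52736351 -0.19324681  0.11502497] [3.14136309e+00 1.42134427e-03 6.12053412e-04] 0.17176447330816008 11.999913033214398
[ 0.4056 -0.2969] 129 0 26.8 28.8 [418.7 313.8]
[ 0.3046 -0.4521] 779 0 18.7 21.5 [550.6 392.5]
cup? 0.71 [277. 206.] [207. 208. 202.] sat 5.0 [ 0.526 -0.161]
  rim [ 0.5142 -0.1647  0.0319] minenc [ 515.2 -164.5] 32.8
cup? 0.59 [ 69. 110.] [231. 165. 186.] sat 66.0 [ 0.604 -0.002]
```

move_arm:
  motion:
    - {"tx": -0.0165,"ty": -0.026,"tz": 0,"twist": 0}
    - {"tx": 0,"ty": 0,"tz": 0.03,"twist": 0}
    - {"tx": 0,"ty": 0,"tz": 0.025,"twist": 0}
    - {"tx": 0,"ty": 0,"tz": 0,"twist": 0}
    - {"tx": 0,"ty": 0,"tz": 0,"twist": 0}
    - {"tx": 0,"ty": 0,"tz": 0,"twist": 0}

```text
clock: 11.5
position: [0.5119, -0.1682, 0.0608]
ee_rot: [3.141, -0.001, 0.003]
force: [-0.5, -0.2, -0.6]
width: 0.168
gripper_force: 12.0
```

move_arm:
  motion:
    - {"tx": 0,"ty": 0,"tz": 0,"twist": 0}
    - {"tx": 0,"ty": 0,"tz": 0,"twist": 0}
    - {"tx": 0,"ty": 0,"tz": 0,"twist": 0}
    - {"tx": 0,"ty": 0,"tz": 0,"twist": 0}
    - {"tx": 0,"ty": 0,"tz": -0.02,"twist": 0}
    - {"tx": 0,"ty": 0,"tz": -0.04,"twist": 0}
    - {"tx": -0.0074,"ty": 0.041,"tz": 0,"twist": 0}
    - {"tx": -0.0074,"ty": 0.041,"tz": 0,"twist": 0}
    - {"tx": -0.0074,"ty": 0.041,"tz": 0,"twist": 0}
    - {"tx": -0.0074,"ty": 0.041,"tz": 0,"twist": 0}
    - {"tx": -0.0074,"ty": 0.041,"tz": 0,"twist": 0}
    - {"tx": 0,"ty": 0,"tz": 0,"twist": 0}
  gripper: 0.4

```text
clock: 12.7
position: [0.4707, -0.3799, 0.1198]
ee_rot: [3.137, -0.014, -0.002]
force: [-0.5, 0.5, 0.5]
width: 0.298
gripper_force: 0.0
```

Run:
```python
from h import *
s=arm.observe();print(s["clock"],s["position"],s["width"],s["gripper_force"])
im=arm.get_image("wrist");cv2.imwrite("pics/w6.png",im[:,:,::-1])
for o in stones("wrist",im): print(*o)
```

```text
12.7 [ 0.470673   -0.37989265  0.11982274] 0.2981483535644395 0.0
[ 0.54   -0.4624] 503 30 25.4 26.8 [417.1 119.6]
[ 0.4773 -0.3728] 409 18 18.3 19.9 [313.9 190.8]
[ 0.4276 -0.3523] 19 16 23.4 25.0 [293. 241.]
[ 0.3671 -0.376 ] 116 0 21.4 23.8 [317.9 296. ]
[ 0.3463 -0.494 ] 107 0 27.1 29.1 [432. 313.]
[ 0.3414 -0.2685] 88 0 23.2 25.4 [214.6 318.3]
```

Run:
```python
from h import *
s=arm.observe();print(s["clock"],s["position"],s["ee_rot"])
im=arm.get_image("wrist")
for o in stones("wrist",im): print(*o)
```

```text
12.75 [ 0.47199097 -0.37613854  0.11958101] [ 3.14002740e+00 -9.13121172e-03 -1.14126970e-03]
[ 0.5408 -0.4636] 479 30 26.6 28.2 [422.  120.4]
[ 0.4769 -0.3741] 410 18 18.3 20.0 [318.4 192.4]
[ 0.4287 -0.3496] 19 16 23.4 25.0 [293. 241.]
[ 0.3666 -0.3732] 121 0 31.0 33.6 [317.6 297.5]
[ 0.3481 -0.4909] 106 0 27.0 29.0 [431.5 313. ]
[ 0.3421 -0.2655] 87 0 23.2 25.5 [214.1 318.3]
```

move_arm:
  motion:
    - {"tx": 0.0025,"ty": 0.0013,"tz": 0.02,"twist": 0}
    - {"tx": 0,"ty": 0,"tz": 0.02,"twist": 0.066}
    - {"tx": 0,"ty": 0,"tz": 0.02,"twist": 0.067}
    - {"tx": 0,"ty": 0,"tz": 0.02,"twist": 0}
    - {"tx": 0,"ty": 0,"tz": 0.01,"twist": 0}
    - {"tx": 0,"ty": 0,"tz": 0,"twist": 0}
    - {"tx": 0,"ty": 0,"tz": 0,"twist": 0}
    - {"tx": 0,"ty": 0,"tz": 0,"twist": 0}
  gripper: 0

```text
clock: 13.6
position: [0.4771, -0.374, 0.0308]
ee_rot: [3.124, -0.327, 0.002]
force: [-0.3, 0.3, 0.7]
width: 0.498
gripper_force: 0.0
```

move_arm:
  motion:
    - {"tx": 0,"ty": 0,"tz": 0.013,"twist": 0}
    - {"tx": 0,"ty": 0,"tz": 0.012,"twist": 0}
    - {"tx": 0,"ty": 0,"tz": 0,"twist": 0}
    - {"tx": 0,"ty": 0,"tz": 0,"twist": 0}

```text
clock: 14.0
position: [0.4758, -0.3736, 0.004]
ee_rot: [-3.124, 0.328, 0.002]
force: [0.6, 0.2, -0.5]
width: 0.501
gripper_force: 0.0
```

move_arm:
  motion:
    - {"tx": 0,"ty": 0,"tz": 0,"twist": 0}
    - {"tx": 0,"ty": 0,"tz": 0,"twist": 0}
    - {"tx": 0,"ty": 0,"tz": 0,"twist": 0}
    - {"tx": 0,"ty": 0,"tz": 0,"twist": 0}
    - {"tx": 0,"ty": 0,"tz": 0,"twist": 0}
    - {"tx": 0,"ty": 0,"tz": 0,"twist": 0}
    - {"tx": 0,"ty": 0,"tz": 0,"twist": 0}
  gripper: 1

```text
clock: 14.7
position: [0.4764, -0.3739, 0.0049]
ee_rot: [3.124, -0.328, 0.0]
force: [0.1, 0.6, 2.2]
width: 0.172
gripper_force: 12.0
```

move_arm:
  motion:
    - {"tx": 0,"ty": 0,"tz": -0.03,"twist": 0}
    - {"tx": 0,"ty": 0,"tz": -0.04,"twist": 0}
    - {"tx": 0,"ty": 0,"tz": -0.04,"twist": 0}
    - {"tx": 0,"ty": 0,"tz": 0,"twist": -0.066}
    - {"tx": 0,"ty": 0,"tz": 0,"twist": -0.067}
    - {"tx": 0.008,"ty": -0.04,"tz": 0,"twist": 0}
    - {"tx": 0.008,"ty": -0.04,"tz": 0,"twist": 0}
    - {"tx": 0.008,"ty": -0.04,"tz": 0,"twist": 0}
    - {"tx": 0.01,"ty": -0.04,"tz": 0,"twist": 0}
    - {"tx": 0,"ty": 0,"tz": 0,"twist": 0}
    - {"tx": 0,"ty": 0,"tz": 0,"twist": 0}
    - {"tx": 0,"ty": 0,"tz": 0,"twist": 0}

```text
clock: 15.9
position: [0.5099, -0.215, 0.1147]
ee_rot: [3.141, -0.002, -0.0]
force: [0.1, -0.3, 0.3]
width: 0.169
gripper_force: 12.0
```

Run:
```python
from h import *
s=arm.observe();print(s["clock"],s["position"],s["ee_rot"],s["width"],s["gripper_force"])
save("wrist","w7.png");save("scene","s7.png",(90,190,340,370),3)
im=arm.get_image("top");print([o for o in stones("top",im) if 20<o[1]<100])
cup()
```

```text
15.9 [ 0.50993587 -0.21504131  0.11470109] [ 3.14083718e+00 -2.05268931e-03 -4.52781533e-04] 0.16932666401023855 11.999834943562746
[(array([ 0.3631, -0.2681]), 29, 45, np.float64(11.9), np.float64(12.5), array([411.9, 272.1])), (array([ 0.3588, -0.1721]), 26, 0, np.float64(28.1), np.float64(30.0), array([370.5, 273. ])), (array([ 0.3556, -0.351 ]), 32, 0, np.float64(20.9), np.float64(22.1), array([447.7, 276.3])), (array([ 0.3362, -0.2038]), 26, 15, np.float64(19.9), np.float64(21.1), array([384.1, 283.2])), (array([ 0.318 , -0.4137]), 28, 42, np.float64(22.6), np.float64(23.8), array([475. , 293.5]))]
cup? 0.87 [246. 199.] [221. 220. 214.] sat 7.0 [ 0.514 -0.155]
  rim [ 0.5135 -0.1634  0.0338] minenc [ 514.8 -163. ] 35.8
cup? 0.85 [45. 91.] [220. 150. 171.] sat 70.0 [ 0.6   -0.007]
```

View pics/w7.png

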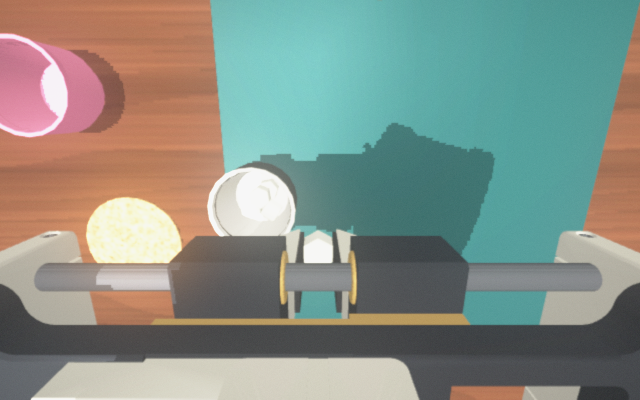

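move_arm:
  motion:
    - {"tx": 0.001,"ty": -0.024,"tz": 0,"twist": 0}
    - {"tx": 0,"ty": -0.024,"tz": 0,"twist": 0}
    - {"tx": 0,"ty": 0,"tz": 0.03,"twist": 0}
    - {"tx": 0,"ty": 0,"tz": 0.025,"twist": 0}
    - {"tx": 0,"ty": 0,"tz": 0,"twist": 0}
    - {"tx": 0,"ty": 0,"tz": 0,"twist": 0}
    - {"tx": 0,"ty": 0,"tz": 0,"twist": 0}

```text
clock: 16.85
position: [0.5121, -0.1664, 0.0609]
ee_rot: [3.141, -0.001, 0.003]
force: [-0.4, 0.8, 0.5]
width: 0.173
gripper_force: 12.0
```

move_arm:
  motion:
    - {"tx": 0,"ty": 0,"tz": 0,"twist": 0}
    - {"tx": 0,"ty": 0,"tz": 0,"twist": 0}
    - {"tx": 0,"ty": 0,"tz": 0,"twist": 0}
    - {"tx": 0,"ty": 0,"tz": 0,"twist": 0}
    - {"tx": 0,"ty": 0,"tz": -0.02,"twist": 0}
    - {"tx": 0,"ty": 0,"tz": -0.04,"twist": 0}
    - {"tx": 0,"ty": 0,"tz": -0.045,"twist": 0}
    - {"tx": 0,"ty": 0,"tz": -0.045,"twist": 0}
    - {"tx": 0,"ty": 0,"tz": -0.045,"twist": 0}
    - {"tx": 0,"ty": -0.03,"tz": -0.03,"twist": 0}
    - {"tx": 0,"ty": -0.04,"tz": 0,"twist": 0}
    - {"tx": 0,"ty": -0.04,"tz": 0,"twist": 0}
  gripper: 0.4

```text
clock: 18.05
position: [0.5117, -0.055, 0.2861]
ee_rot: [3.141, -0.003, 0.004]
force: [0.6, 0.6, -0.4]
width: 0.305
gripper_force: 0.0
```

move_arm:
  motion:
    - {"tx": 0,"ty": -0.04,"tz": 0,"twist": 0}
    - {"tx": 0,"ty": -0.04,"tz": 0,"twist": 0}
    - {"tx": 0,"ty": -0.04,"tz": 0,"twist": 0}
    - {"tx": 0,"ty": -0.04,"tz": 0,"twist": 0}
    - {"tx": 0,"ty": -0.04,"tz": 0,"twist": 0}
    - {"tx": 0,"ty": -0.04,"tz": 0,"twist": 0}
    - {"tx": 0,"ty": 0,"tz": 0,"twist": 0}
    - {"tx": 0,"ty": 0,"tz": 0,"twist": 0}
    - {"tx": 0,"ty": 0,"tz": 0,"twist": 0}
  gripper: -0.2

```text
clock: 18.95
position: [0.5115, 0.1829, 0.2846]
ee_rot: [3.141, -0.002, -0.0]
force: [-0.6, -0.5, 0.5]
width: 0.601
gripper_force: 0.0
```

Run:
```python
from h import *
s=arm.observe();print(s["clock"],s["position"],s["ee_rot"],s["width"],s["gripper_force"])
save("wrist","w8.png")
for q,z in [("selector_grip",.118),("gate_plate",.083),("drum_mouth",.078),("tumbler",0),("drum_floor",.013)]: find("wrist",q,z)
im=arm.get_image("top")
print([o[:2] for o in stones("top",im) if 20<o[1]<100])
cv2.imwrite("pics/t8.png",cv2.resize(np.ascontiguousarray(im[140:290,120:510,::-1]),None,fx=2,fy=2,interpolation=cv2.INTER_CUBIC))
```

```text
18.95 [0.51150943 0.18292584 0.28462582] [ 3.14070586e+00 -2.15087592e-03 -1.17353935e-04] 0.6010436888030871 0.0
selector_grip 0.8 [314. 179.] [0.5168 0.1862 0.118 ]
selector_grip 0.46 [462. 197.] [0.4951 0.0214 0.118 ]
gate_plate 0.74 [230. 145.] [0.5506 0.2867 0.083 ]
drum_mouth 0.86 [231. 145.] [0.5496 0.2865 0.078 ]
tumbler 0.74 [281. 152.] [0.5327 0.237  0.    ]
tumbler 0.52 [562. 179.] [ 0.4921 -0.1822  0.    ]
tumbler 0.4 [228. 147.] [0.5396 0.3138 0.    ]
[(array([ 0.3588, -0.1721]), 26), (array([ 0.359 , -0.2741]), 32), (array([ 0.3592, -0.3761]), 26)]
```

View pics/w8.png

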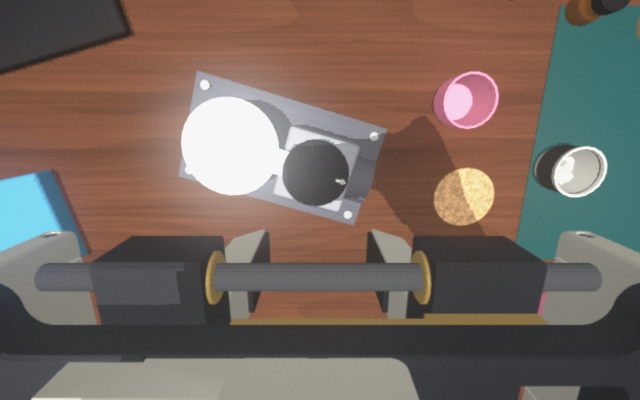

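View pics/t8.png

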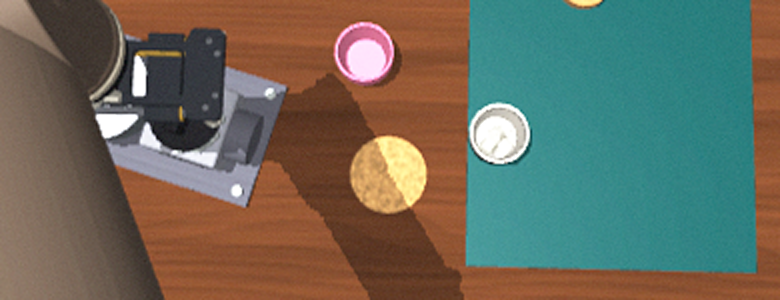

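The mat is empty and the cup holds the stones. The knob is at (316,172) in the wrist view, but its bar is black on black, so I'll go closer and stretch the contrast.

move_arm:
  motion:
    - {"tx": -0.015,"ty": 0,"tz": 0.04,"twist": 0}
    - {"tx": -0.015,"ty": 0,"tz": 0.04,"twist": 0}
    - {"tx": 0,"ty": 0,"tz": 0,"twist": 0}
    - {"tx": 0,"ty": 0,"tz": 0,"twist": 0}
    - {"tx": 0,"ty": 0,"tz": 0,"twist": 0}
  gripper: -0.4

```text
clock: 19.8
position: [0.4835, 0.1848, 0.2069]
ee_rot: [-3.14, 0.001, -0.005]
force: [1.5, -0.1, -0.2]
width: 0.701
gripper_force: 0.0
```

Run:
```python
from h import *
s=arm.observe();print(s["clock"],s["position"],s["ee_rot"])
im=arm.get_image("wrist")
c=proj("wrist",[.517,.186,.13]).round().astype(int);print(c)
x0,y0=c[0]-70,max(c[1]-60,0);k=im[y0:y0+120,x0:x0+140]
print(x0,y0)
g=np.clip(k.astype(float)*4,0,255).astype(np.uint8)
cv2.imwrite("pics/k9.png",cv2.resize(g[:,:,::-1],None,fx=5,fy=5,interpolation=cv2.INTER_CUBIC))
find("wrist","selector_grip",.118);find("wrist","gate_plate",.083)
```

```text
19.8 [0.48347527 0.18480419 0.2068875 ] [-3.14008381e+00  9.00999910e-04 -5.48827414e-03]
[316 167]
246 107
selector_grip 0.93 [317. 163.] [0.5175 0.1854 0.118 ]
gate_plate 0.94 [203. 123.] [0.5488 0.2892 0.083 ]
```

View pics/k9.png

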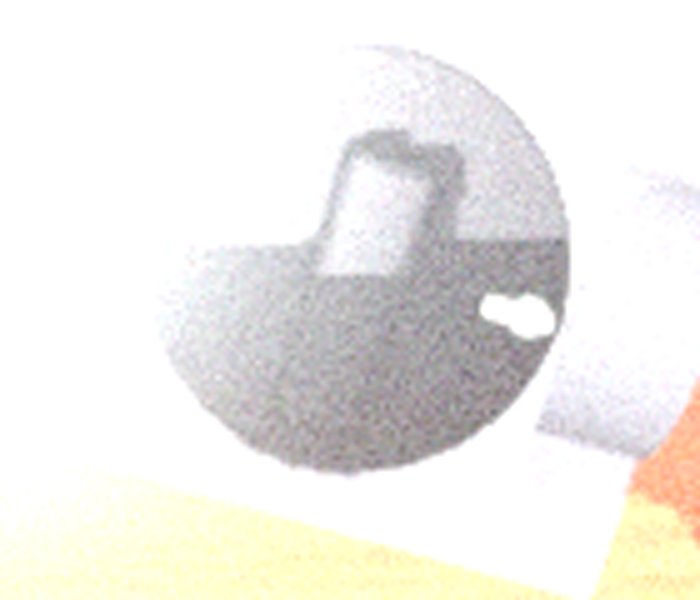

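The bar's lit upper end leans about 15° to the right, running (318,275) to (352,150) in the crop. The bar's yaw is therefore about −16°, along the tumbler's x axis. I'll check the centre and joint 7's range.

Run:
```python
from h import *
print(np.round(arm.observe()["joints"],2),arm.observe()["position"])
print("skirt",ray("wrist",(319,159),.092).round(4))
# bar upper end face corners at z=.13
for a in (-14,-16,-18):
  u=np.array([np.cos(np.radians(a)),np.sin(np.radians(a))]);v=np.array([-u[1],u[0]])
  for ctr in ((.5175,.1854),(.515,.1854)):
    print(a,ctr,[((proj("wrist",[*(np.array(ctr)+u*.023+v*s),.13])-[246,107])*5).round().tolist() for s in(.008,-.008)],[((proj("wrist",[*(np.array(ctr)+v*s),.13])-[246,107])*5).round().tolist() for s in(.008,-.008)])
```

```text
[-0.28  0.29 -0.24  1.85  0.08  1.01 -2.12] [0.48292513 0.18462651 0.20633597]
skirt [0.5172 0.1836 0.092 ]
-14 (0.5175, 0.1854) [[340.0, 133.0], [441.0, 159.0]] [[305.0, 279.0], [404.0, 304.0]]
-14 (0.515, 0.1854) [[340.0, 150.0], [441.0, 176.0]] [[305.0, 295.0], [404.0, 319.0]]
-16 (0.5175, 0.1854) [[345.0, 133.0], [446.0, 162.0]] [[305.0, 277.0], [403.0, 305.0]]
-16 (0.515, 0.1854) [[345.0, 150.0], [446.0, 179.0]] [[305.0, 293.0], [403.0, 321.0]]
-18 (0.5175, 0.1854) [[351.0, 133.0], [450.0, 166.0]] [[306.0, 276.0], [403.0, 307.0]]
-18 (0.515, 0.1854) [[351.0, 149.0], [450.0, 182.0]] [[306.0, 292.0], [403.0, 323.0]]
```

The bar's centre is near (0.516, 0.185). Joint 7 sits at −2.12 here, so I'll use the half-turned grasp at yaw 164° to leave range for the 70° clockwise turn.

move_arm:
  motion:
    - {"tx": 0,"ty": 0,"tz": 0,"twist": -0.0911}
    - {"tx": 0,"ty": 0,"tz": 0,"twist": -0.0911}
    - {"tx": 0,"ty": 0,"tz": 0,"twist": -0.0911}
    - {"tx": 0,"ty": 0,"tz": 0,"twist": -0.0911}
    - {"tx": 0,"ty": 0,"tz": 0,"twist": -0.0911}
    - {"tx": 0,"ty": 0,"tz": 0,"twist": -0.0911}
    - {"tx": 0,"ty": 0,"tz": 0,"twist": -0.0911}
    - {"tx": 0,"ty": 0,"tz": 0,"twist": -0.0911}
    - {"tx": 0,"ty": 0,"tz": 0,"twist": -0.0911}
    - {"tx": 0,"ty": 0,"tz": 0,"twist": -0.0911}

```text
clock: 20.95
position: [0.4823, 0.1843, 0.2057]
ee_rot: [2.365, 2.067, 0.002]
force: [0.3, -0.1, -0.2]
width: 0.703
gripper_force: 0.0
```

move_arm:
  motion:
    - {"tx": 0,"ty": 0,"tz": 0,"twist": -0.0911}
    - {"tx": 0,"ty": 0,"tz": 0,"twist": -0.0911}
    - {"tx": 0,"ty": 0,"tz": 0,"twist": -0.0911}
    - {"tx": 0,"ty": 0,"tz": 0,"twist": -0.0911}
    - {"tx": 0,"ty": 0,"tz": 0,"twist": -0.0911}
    - {"tx": 0,"ty": 0,"tz": 0,"twist": -0.0911}
    - {"tx": 0,"ty": 0,"tz": 0,"twist": -0.0911}
    - {"tx": 0,"ty": 0,"tz": 0,"twist": -0.0911}
    - {"tx": 0,"ty": 0,"tz": 0,"twist": -0.0911}
    - {"tx": 0,"ty": 0,"tz": 0,"twist": -0.0911}
    - {"tx": 0,"ty": 0,"tz": 0,"twist": 0}
    - {"tx": 0,"ty": 0,"tz": 0,"twist": 0}

```text
clock: 22.15
position: [0.4819, 0.1842, 0.2052]
ee_rot: [0.446, 3.109, 0.001]
force: [-0.0, -0.1, 0.0]
width: 0.695
gripper_force: 0.0
```

```bash
cat >> h.py <<'E'
def go(x,y,z=None):
    s=arm.observe();M=R.from_rotvec(s["ee_rot"]).as_matrix();p=np.array(s["position"])
    t=np.array([x,y,p[2] if z is None else z]);print("clk",s["clock"],"at",p.round(4),"yaw",round(np.degrees(np.arctan2(M[1,0],M[0,0])),1),"shift",(M.T@(t-p)).round(4),"j7",round(s["joints"][6],2))
E
python3 -c "
from h import *
go(.516,.185,.099)
find('wrist','selector_grip',.118)
"
```

```text
clk 22.15 at [0.4819 0.1842 0.2052] yaw 163.7 shift [-0.0324  0.0103  0.1062] j7 0.49
selector_grip 0.93 [317. 163.] [0.4488 0.1933 0.118 ]
```

move_arm:
  motion:
    - {"tx": -0.0162,"ty": 0.005,"tz": 0,"twist": 0}
    - {"tx": -0.0162,"ty": 0.0053,"tz": 0,"twist": 0}
    - {"tx": 0,"ty": 0,"tz": 0.025,"twist": 0}
    - {"tx": 0,"ty": 0,"tz": 0.025,"twist": 0}
    - {"tx": 0,"ty": 0,"tz": 0.02,"twist": 0}
    - {"tx": 0,"ty": 0,"tz": 0.02,"twist": 0}
    - {"tx": 0,"ty": 0,"tz": 0.015,"twist": 0}
    - {"tx": 0,"ty": 0,"tz": 0,"twist": 0}
    - {"tx": 0,"ty": 0,"tz": 0,"twist": 0}

```text
clock: 23.1
position: [0.5155, 0.1854, 0.1001]
ee_rot: [0.439, 3.111, 0.0]
force: [-0.6, 0.3, -0.2]
width: 0.697
gripper_force: 0.0
```

move_arm:
  motion:
    - {"tx": 0,"ty": 0,"tz": 0,"twist": 0}
    - {"tx": 0,"ty": 0,"tz": 0,"twist": 0}
    - {"tx": 0,"ty": 0,"tz": 0,"twist": 0}
    - {"tx": 0,"ty": 0,"tz": 0,"twist": 0}
    - {"tx": 0,"ty": 0,"tz": 0,"twist": 0}
    - {"tx": 0,"ty": 0,"tz": 0,"twist": 0}
    - {"tx": 0,"ty": 0,"tz": 0,"twist": 0}
    - {"tx": 0,"ty": 0,"tz": 0,"twist": 0}
    - {"tx": 0,"ty": 0,"tz": 0,"twist": 0}
  gripper: 1
  squeeze: 35

```text
clock: 24.0
position: [0.5157, 0.1864, 0.0999]
ee_rot: [0.437, 3.11, 0.003]
force: [1.8, 4.5, -3.2]
width: 0.172
gripper_force: 35.0
```

move_arm:
  motion:
    - {"tx": 0,"ty": 0.0012,"tz": 0,"twist": 0}
    - {"tx": 0,"ty": 0,"tz": -0.005,"twist": 0}
    - {"tx": 0,"ty": 0,"tz": -0.005,"twist": 0}
    - {"tx": 0,"ty": 0,"tz": -0.005,"twist": 0}
    - {"tx": 0,"ty": 0,"tz": 0,"twist": 0}
    - {"tx": 0,"ty": 0,"tz": 0,"twist": 0}

```text
clock: 24.6
position: [0.5156, 0.1863, 0.1141]
ee_rot: [-0.438, -3.11, -0.001]
force: [4.8, 6.1, -15.7]
width: 0.172
gripper_force: 35.0
```

move_arm:
  motion:
    - {"tx": 0,"ty": 0,"tz": 0,"twist": 0.0777}
    - {"tx": 0,"ty": 0,"tz": 0,"twist": 0.0777}
    - {"tx": 0,"ty": 0,"tz": 0,"twist": 0.0777}
    - {"tx": 0,"ty": 0,"tz": 0,"twist": 0.0777}
    - {"tx": 0,"ty": 0,"tz": 0,"twist": 0.0777}
    - {"tx": 0,"ty": 0,"tz": 0,"twist": 0.0777}
    - {"tx": 0,"ty": 0,"tz": 0,"twist": 0.0777}
    - {"tx": 0,"ty": 0,"tz": 0,"twist": 0.0777}
    - {"tx": 0,"ty": 0,"tz": 0,"twist": 0.0777}
    - {"tx": 0,"ty": 0,"tz": 0,"twist": 0.0777}
    - {"tx": 0,"ty": 0,"tz": 0,"twist": 0}
    - {"tx": 0,"ty": 0,"tz": 0,"twist": 0}

```text
clock: 25.8
position: [0.5169, 0.1874, 0.1145]
ee_rot: [2.142, 2.298, 0.004]
force: [8.9, 6.5, -14.4]
width: 0.17
gripper_force: 35.0
```

```bash
python3 -c "
from h import *
go(.516,.186,.099);s=arm.observe();print(s['force'],s['ft_torque'])"
```

```text
clk 25.8 at [0.5169 0.1874 0.1145] yaw 94.0 shift [-0.0014 -0.001   0.0155] j7 -0.62
[  8.87630742   6.49220046 -14.35276502] [ 1.21137005 -1.83967961 -0.07237239]
```

move_arm:
  motion:
    - {"tx": 0.0012,"ty": 0.0015,"tz": 0,"twist": 0}
    - {"tx": 0,"ty": 0,"tz": 0.005,"twist": 0}
    - {"tx": 0,"ty": 0,"tz": 0.005,"twist": 0}
    - {"tx": 0,"ty": 0,"tz": 0.005,"twist": 0}
    - {"tx": 0,"ty": 0,"tz": 0,"twist": 0}
    - {"tx": 0,"ty": 0,"tz": 0,"twist": 0}
    - {"tx": 0,"ty": 0,"tz": 0,"twist": 0}

```text
clock: 26.5
position: [0.5171, 0.1876, 0.0997]
ee_rot: [2.142, 2.298, 0.0]
force: [1.2, 1.0, -5.2]
width: 0.171
gripper_force: 35.0
```

move_arm:
  motion:
    - {"tx": 0,"ty": 0,"tz": 0,"twist": 0}
    - {"tx": 0,"ty": 0,"tz": 0,"twist": 0}
    - {"tx": 0,"ty": 0,"tz": 0,"twist": 0}
    - {"tx": 0,"ty": 0,"tz": 0,"twist": 0}
    - {"tx": 0,"ty": 0,"tz": -0.03,"twist": 0}
    - {"tx": 0,"ty": 0,"tz": -0.045,"twist": 0}
    - {"tx": 0,"ty": 0,"tz": -0.045,"twist": 0}
    - {"tx": 0,"ty": 0,"tz": -0.03,"twist": 0}
    - {"tx": -0.0442,"ty": -0.0038,"tz": 0,"twist": 0}
    - {"tx": -0.0442,"ty": -0.0038,"tz": 0,"twist": 0}
    - {"tx": -0.0442,"ty": -0.0038,"tz": 0,"twist": 0}
    - {"tx": -0.0442,"ty": -0.0038,"tz": 0,"twist": 0}
  gripper: -0.4

```text
clock: 27.7
position: [0.514, 0.0085, 0.25]
ee_rot: [2.141, 2.298, 0.0]
force: [0.2, 0.3, 1.0]
width: 0.699
gripper_force: 0.0
```

move_arm:
  motion:
    - {"tx": -0.0442,"ty": -0.0038,"tz": 0,"twist": 0}
    - {"tx": -0.0442,"ty": -0.0038,"tz": 0,"twist": 0}
    - {"tx": -0.0442,"ty": -0.0038,"tz": 0,"twist": 0}
    - {"tx": -0.0442,"ty": -0.0038,"tz": 0,"twist": 0}
    - {"tx": 0,"ty": 0,"tz": 0,"twist": -0.0858}
    - {"tx": 0,"ty": 0,"tz": 0,"twist": -0.0858}
    - {"tx": 0,"ty": 0,"tz": 0,"twist": -0.0858}
    - {"tx": 0,"ty": 0,"tz": 0,"twist": -0.0858}
    - {"tx": 0,"ty": 0,"tz": 0,"twist": -0.0858}
    - {"tx": 0,"ty": 0,"tz": 0,"twist": -0.0858}
    - {"tx": 0,"ty": 0,"tz": 0,"twist": -0.0858}
    - {"tx": 0,"ty": 0,"tz": 0,"twist": -0.0858}
  gripper: -1

```text
clock: 28.9
position: [0.5116, -0.1672, 0.2498]
ee_rot: [-0.649, -3.074, 0.0]
force: [-0.4, -1.3, -1.3]
width: 0.999
gripper_force: 0.0
```

move_arm:
  motion:
    - {"tx": 0,"ty": 0,"tz": 0,"twist": -0.0858}
    - {"tx": 0,"ty": 0,"tz": 0,"twist": 0}
    - {"tx": 0,"ty": 0,"tz": 0,"twist": 0}
    - {"tx": 0,"ty": 0,"tz": 0,"twist": 0}

```text
clock: 29.3
position: [0.5116, -0.1673, 0.2497]
ee_rot: [-0.455, -3.108, 0.0]
force: [-0.3, 0.2, 0.0]
width: 1.002
gripper_force: 0.0
```

Run:
```python
from h import *
go(.511,-.167,.05)
t=arm.get_image("top");w=arm.get_image("wrist")
cv2.imwrite("pics/w10.png",w[:,:,::-1]);cv2.imwrite("pics/t10.png",cv2.resize(np.ascontiguousarray(t[120:270,100:350,::-1]),None,fx=3,fy=3))
for q,z in [("selector_grip",.118),("gate_plate",.083),("drum_mouth",.078)]: find("top",q,z)
find("wrist","cup",0);find("top","cup",0)
cup("wrist")
im=np.zeros((600,800,3),np.uint8)
im[:450,:750]=cv2.imread("pics/t10.png");im[400:600,480:800]=cv2.resize(w[:,:,::-1],(320,200));cv2.imwrite("pics/c10.png",im)
```

```text
clk 29.3 at [ 0.5116 -0.1673  0.2497] yaw 163.4 shift [7.000e-04 1.000e-04 1.997e-01] j7 1.31
selector_grip 0.8 [211. 198.] [0.5117 0.1822 0.118 ]
gate_plate 0.65 [212. 151.] [0.6208 0.1941 0.083 ]
drum_mouth 0.82 [167. 185.] [0.5433 0.2906 0.078 ]
cup 0.87 [322. 167.] [ 0.5095 -0.1606  0.    ]
cup 0.81 [449. 199.] [ 0.6033 -0.002   0.    ]
cup 0.64 [624.  93.] [0.5269 0.2361 0.    ]
cup 0.8 [300. 170.] [0.5991 0.     0.    ]
cup 0.75 [175. 187.] [0.55   0.2948 0.    ]
cup? 0.96 [236.   5.] [202. 140. 159.] sat 62.0 [ 0.304 -0.2  ]
cup? 0.73 [631.  97.] [87. 87. 89.] sat 2.0 [0.528 0.216]
  rim [0.5249 0.2235 0.0434] minenc [525.7 205.2] 39.0
cup? 0.72 [325. 181.] [224. 223. 215.] sat 9.0 [ 0.523 -0.161]
  rim [ 0.5105 -0.1636  0.0339] minenc [ 510.5 -163.1] 34.6
cup? 0.63 [460. 206.] [226. 167. 186.] sat 59.0 [ 0.605 -0.001]
cup? 0.41 [289. 299.] [212. 193. 152.] sat 60.0 [ 0.675 -0.258]
```

View pics/c10.png

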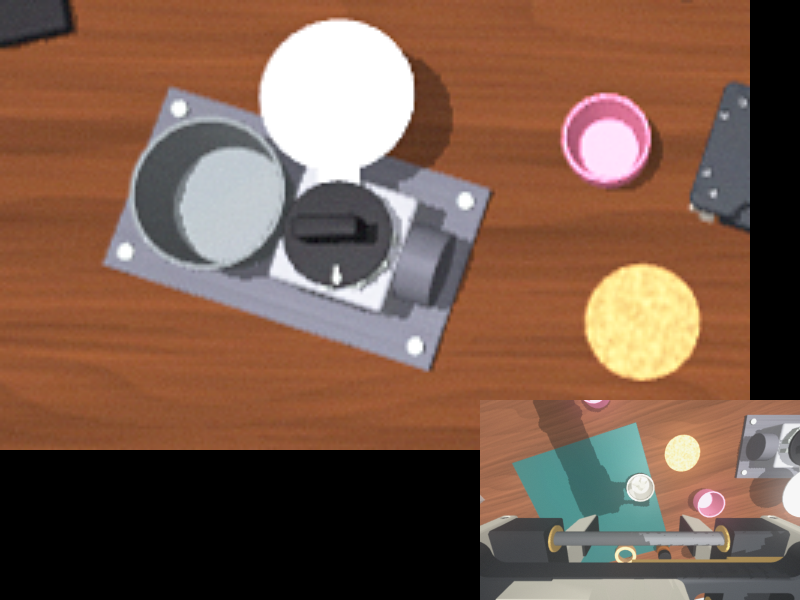

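The gate stands open, with its plate off the drum, and the cup holds the stones. This interface cannot tilt the tool. I'll therefore pinch the cup at its rim with the fingertips, as a hinge, and use the drum's rim to tip its foot up.

move_arm:
  motion:
    - {"tx": 0.0005,"ty": 0.001,"tz": 0.04,"twist": 0}
    - {"tx": 0,"ty": 0,"tz": 0.04,"twist": 0}
    - {"tx": 0,"ty": 0,"tz": 0.04,"twist": 0}
    - {"tx": 0,"ty": 0,"tz": 0.04,"twist": 0}
    - {"tx": 0,"ty": 0,"tz": 0.03,"twist": 0}
    - {"tx": 0,"ty": 0,"tz": 0.0175,"twist": 0}
    - {"tx": 0,"ty": 0,"tz": 0,"twist": 0}
    - {"tx": 0,"ty": 0,"tz": 0,"twist": 0}
    - {"tx": 0,"ty": 0,"tz": 0,"twist": 0}

```text
clock: 30.65
position: [0.5125, -0.1663, 0.0435]
ee_rot: [0.45, 3.107, -0.0]
force: [-0.0, -0.0, 0.5]
width: 1.001
gripper_force: 0.0
```

move_arm:
  motion:
    - {"tx": 0,"ty": 0,"tz": 0,"twist": 0}
    - {"tx": 0,"ty": 0,"tz": 0,"twist": 0}
    - {"tx": 0,"ty": 0,"tz": 0,"twist": 0}
    - {"tx": 0,"ty": 0,"tz": 0,"twist": 0}
    - {"tx": 0,"ty": 0,"tz": 0,"twist": 0}
    - {"tx": 0,"ty": 0,"tz": 0,"twist": 0}
  gripper: 1
  squeeze: 10

```text
clock: 31.25
position: [0.5118, -0.1662, 0.0425]
ee_rot: [0.45, 3.109, -0.0]
force: [-0.2, 0.7, 5.9]
width: 0.712
gripper_force: 10.0
```

move_arm:
  motion:
    - {"tx": 0,"ty": 0,"tz": -0.01,"twist": 0}
    - {"tx": 0,"ty": 0,"tz": -0.02,"twist": 0}
    - {"tx": 0,"ty": 0,"tz": -0.03,"twist": 0}
    - {"tx": 0,"ty": 0,"tz": -0.03,"twist": 0}
    - {"tx": 0,"ty": 0,"tz": -0.02,"twist": 0}
    - {"tx": 0,"ty": 0,"tz": 0,"twist": 0}
    - {"tx": 0,"ty": 0,"tz": 0,"twist": 0}
    - {"tx": 0,"ty": 0,"tz": 0,"twist": 0}

```text
clock: 32.05
position: [0.5106, -0.1662, 0.1512]
ee_rot: [-0.449, -3.107, -0.0]
force: [-0.1, -0.1, -1.5]
width: 0.708
gripper_force: 10.0
```

Run:
```python
from h import *
# plan: local frame of tumbler, yaw a; drum centre D
a=np.radians(-17);ux=np.array([np.cos(a),np.sin(a)]);D=np.array([.547,.289])
print("start",D-.125*ux); go(*(D-.125*ux),.16)
save("scene","s11.png",(170,100,420,290),3);save("wrist","w11.png")
find("scene","cup",0)
```

```text
start [0.42746191 0.32554646]
clk 32.05 at [ 0.5106 -0.1662  0.1512] yaw 163.5 shift [ 0.2191  0.448  -0.0085] j7 1.24
cup 0.67 [260. 215.] [ 0.4107 -0.1357  0.    ]
cup 0.61 [218. 191.] [ 0.2834 -0.1984  0.    ]
```

View pics/s11.png

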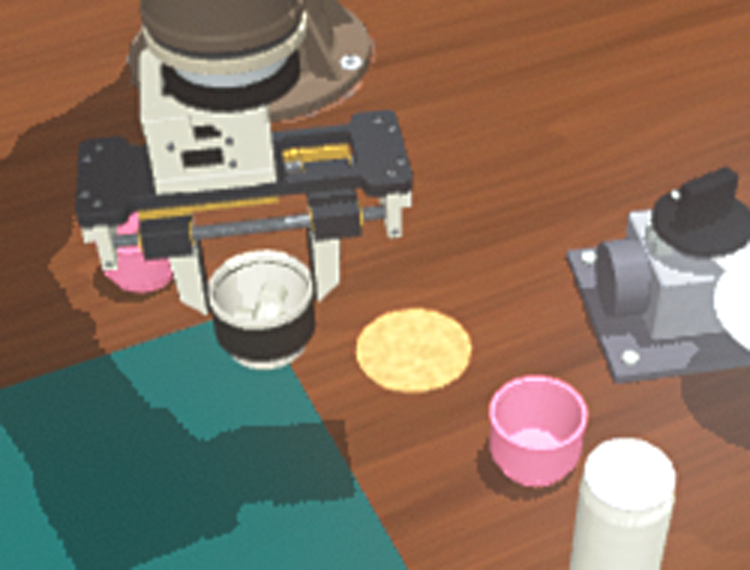

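The cup hangs level at the rim grip with all five stones aboard, weighing about 1.5 N. I'll carry it over to the front of the drum.

move_arm:
  motion:
    - {"tx": 0.005,"ty": 0.01,"tz": -0.01,"twist": 0}
    - {"tx": 0.01,"ty": 0.02,"tz": -0.02,"twist": 0}
    - {"tx": 0.0137,"ty": 0.028,"tz": -0.02,"twist": 0}
    - {"tx": 0.0137,"ty": 0.028,"tz": 0,"twist": 0}
    - {"tx": 0.0137,"ty": 0.028,"tz": 0,"twist": 0}
    - {"tx": 0.0137,"ty": 0.028,"tz": 0,"twist": 0}
    - {"tx": 0.0137,"ty": 0.028,"tz": 0,"twist": 0}
    - {"tx": 0.0137,"ty": 0.028,"tz": 0,"twist": 0}
    - {"tx": 0.0137,"ty": 0.028,"tz": 0,"twist": 0}
    - {"tx": 0.0137,"ty": 0.028,"tz": 0,"twist": 0}
    - {"tx": 0.0137,"ty": 0.028,"tz": 0,"twist": 0}
    - {"tx": 0.0137,"ty": 0.028,"tz": 0,"twist": 0}

```text
clock: 33.4
position: [0.4525, 0.1761, 0.2028]
ee_rot: [0.449, 3.109, 0.0]
force: [0.2, 0.3, -2.5]
width: 0.713
gripper_force: 10.0
```

move_arm:
  motion:
    - {"tx": 0.0137,"ty": 0.028,"tz": 0,"twist": 0}
    - {"tx": 0.0137,"ty": 0.028,"tz": 0,"twist": 0}
    - {"tx": 0.0137,"ty": 0.028,"tz": 0,"twist": 0}
    - {"tx": 0.0137,"ty": 0.028,"tz": 0,"twist": 0}
    - {"tx": 0.0122,"ty": 0.0276,"tz": 0,"twist": 0}
    - {"tx": 0,"ty": 0,"tz": 0,"twist": 0}
    - {"tx": 0,"ty": 0,"tz": 0,"twist": 0}
    - {"tx": 0,"ty": 0,"tz": 0,"twist": 0}

```text
clock: 34.2
position: [0.4288, 0.3262, 0.2022]
ee_rot: [0.45, 3.109, -0.002]
force: [0.0, -0.9, -1.5]
width: 0.715
gripper_force: 10.0
```

Run:
```python
from h import *
a=np.radians(-17);ux=np.array([np.cos(a),np.sin(a)])
go(.4275,.3255,.1)
s=arm.observe();print(s["force"],s["width"])
im=arm.get_image("scene")
D=[]
for q,z in [("drum_mouth",.078),("selector_grip",.118),("gate_plate",.083)]: find("scene",q,z)
t=arm.get_image("top")
for q,z in [("drum_mouth",.078)]: find("top",q,z)
g=cv2.imread("pics/t10.png")  # drum rim circle fit, crop 3x from (100,120)
for p in [(133,195),(285,195),(210,118),(210,270),(209,193)]: print(p,ray("top",(100+p[0]/3,120+p[1]/3),.078).round(4))
```

```text
clk 34.2 at [0.4288 0.3262 0.2022] yaw 163.5 shift [ 0.001  -0.0009  0.1022] j7 0.25
[ 0.04890168 -0.92559056 -1.54593064] 0.7147115248255854
drum_mouth 0.78 [444. 172.] [0.5458 0.2835 0.078 ]
selector_grip 0.58 [408. 163.] [0.5178 0.1925 0.118 ]
gate_plate 0.67 [435. 200.] [0.6196 0.1978 0.083 ]
gate_plate 0.25 [440. 192.] [0.6019 0.2263 0.083 ]
drum_mouth 0.76 [168. 184.] [0.5456 0.2886 0.078 ]
(133, 195) [0.5413 0.3403 0.078 ]
(285, 195) [0.5442 0.2277 0.078 ]
(210, 118) [0.6009 0.2871 0.078 ]
(210, 270) [0.4869 0.2795 0.078 ]
(209, 193) [0.5443 0.2841 0.078 ]
```

Drum centre is about (0.547, 0.287). I'll lower the cup in front of it and bring its foot up against the drum's front rim.

move_arm:
  motion:
    - {"tx": 0,"ty": -0.003,"tz": 0.025,"twist": 0}
    - {"tx": 0,"ty": 0,"tz": 0.03,"twist": 0}
    - {"tx": 0,"ty": 0,"tz": 0.025,"twist": 0}
    - {"tx": 0,"ty": 0,"tz": 0.018,"twist": 0}
    - {"tx": -0.01,"ty": 0,"tz": 0,"twist": 0}
    - {"tx": -0.01,"ty": 0,"tz": 0,"twist": 0}
    - {"tx": -0.008,"ty": 0,"tz": 0,"twist": 0}
    - {"tx": -0.006,"ty": 0,"tz": 0,"twist": 0}
    - {"tx": 0,"ty": 0,"tz": 0,"twist": 0}
    - {"tx": 0,"ty": 0,"tz": 0,"twist": 0}

```text
clock: 35.5
position: [0.4608, 0.3147, 0.1046]
ee_rot: [0.45, 3.109, 0.001]
force: [-0.0, 0.9, -1.3]
width: 0.712
gripper_force: 10.0
```

move_arm:
  motion:
    - {"tx": -0.004,"ty": 0,"tz": -0.003,"twist": 0}
    - {"tx": -0.004,"ty": 0,"tz": -0.003,"twist": 0}
    - {"tx": -0.004,"ty": 0,"tz": -0.003,"twist": 0}
    - {"tx": 0,"ty": 0,"tz": 0,"twist": 0}
    - {"tx": 0,"ty": 0,"tz": 0,"twist": 0}

```text
clock: 36.0
position: [0.4722, 0.3113, 0.1134]
ee_rot: [0.45, 3.109, 0.0]
force: [-0.9, 0.7, 1.1]
width: 0.711
gripper_force: 10.0
```

```bash
cat >> h.py <<'E'
def loc():
    s=arm.observe();a=np.radians(-17);d=np.array(s["position"][:2])-[.547,.287]
    print("clk",s["clock"],"X",round(1e3*(d@[np.cos(a),np.sin(a)]),1),"lat",round(1e3*(d@[-np.sin(a),np.cos(a)]),1),"tcpz",round(1e3*s["position"][2],1),"F",np.round(s["force"],1),"M",np.round(s["ft_torque"],2),"w",round(s["width"],3))
E
python3 -c "
from h import *
loc()"
```

```text
clk 36.0 X -78.6 lat 1.3 tcpz 113.4 F [-0.9  0.7  1.1] M [ 0.16  0.16 -0.03] w 0.711
```

move_arm:
  motion:
    - {"tx": -0.006,"ty": 0,"tz": -0.001,"twist": 0}
    - {"tx": -0.006,"ty": 0,"tz": -0.001,"twist": 0}
    - {"tx": -0.005,"ty": 0,"tz": 0,"twist": 0}
    - {"tx": 0,"ty": 0,"tz": 0,"twist": 0}
    - {"tx": 0,"ty": 0,"tz": 0,"twist": 0}

```text
clock: 36.5
position: [0.4888, 0.3062, 0.1151]
ee_rot: [0.45, 3.109, 0.0]
force: [-1.0, 0.6, 0.7]
width: 0.71
gripper_force: 10.0
```

```bash
python3 -c "
from h import *
loc()
w=arm.get_image('wrist');s=arm.get_image('scene');t=arm.get_image('top')
im=np.zeros((600,800,3),np.uint8)
im[:300,:480]=cv2.resize(w,(480,300));im[300:,:420]=cv2.resize(np.ascontiguousarray(s[100:250,360:570]),(420,300));im[300:,420:795]=cv2.resize(np.ascontiguousarray(t[125:245,115:265]),(375,300))
cv2.imwrite('pics/p12.png',im[:,:,::-1])"
```

```text
clk 36.5 X -61.3 lat 1.4 tcpz 115.1 F [-1.   0.6  0.7] M [ 0.28  0.09 -0.01] w 0.71
```

View pics/p12.png

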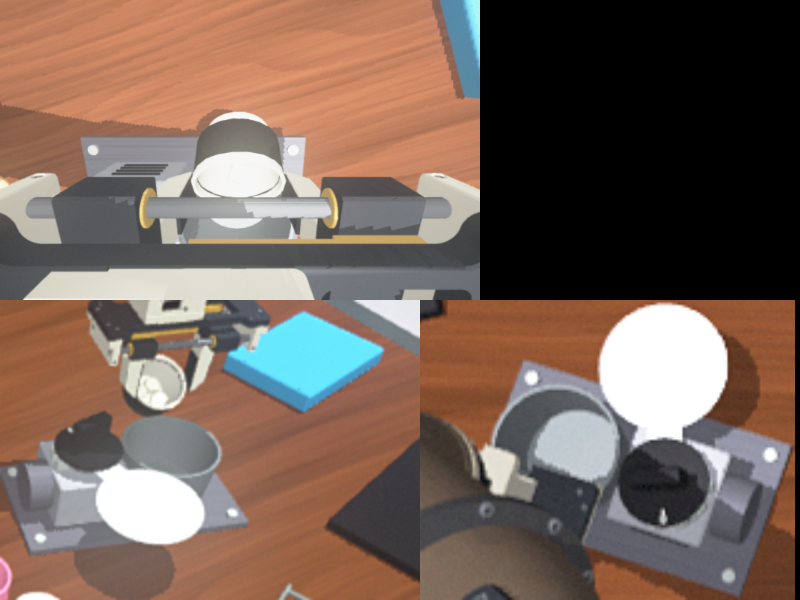

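The hinge works. The cup is tipped about 45° with its foot on the drum's front rim and its lip over the open drum, and the stones are still inside. I'll carry on around the arc.

move_arm:
  motion:
    - {"tx": -0.005,"ty": 0,"tz": 0,"twist": 0}
    - {"tx": -0.005,"ty": 0,"tz": 0,"twist": 0}
    - {"tx": -0.005,"ty": 0,"tz": 0.001,"twist": 0}
    - {"tx": -0.005,"ty": 0,"tz": 0.002,"twist": 0}
    - {"tx": -0.005,"ty": 0,"tz": 0.002,"twist": 0}
    - {"tx": -0.004,"ty": 0,"tz": 0.003,"twist": 0}
    - {"tx": -0.004,"ty": 0,"tz": 0.004,"twist": 0}
    - {"tx": -0.003,"ty": 0,"tz": 0.004,"twist": 0}
    - {"tx": 0,"ty": 0,"tz": 0,"twist": 0}
    - {"tx": 0,"ty": 0,"tz": 0,"twist": 0}

```text
clock: 37.65
position: [0.5241, 0.2958, 0.0994]
ee_rot: [0.451, 3.108, 0.001]
force: [2.1, -0.0, 4.2]
width: 0.714
gripper_force: 10.0
```

```bash
python3 -c "
from h import *
loc()
t=arm.get_image('wrist');s=arm.get_image('scene')
for q in ('stray1',):
  find('scene',q,.02,'look_for')
find('scene','cup',.1,'look_for')"
```

```text
clk 37.65 X -24.5 lat 1.8 tcpz 99.4 F [ 2.1 -0.   4.2] M [ 0.03 -0.65  0.05] w 0.714
stray1 0.61 [443. 154.] [0.4312 0.391  0.02  ]
cup 0.73 [447. 154.] [0.5151 0.3143 0.1   ]
cup 0.71 [350. 242.] [ 0.6518 -0.0372  0.1   ]
cup 0.67 [216. 182.] [ 0.3666 -0.2124  0.1   ]
```

move_arm:
  motion:
    - {"tx": -0.003,"ty": 0,"tz": 0.004,"twist": 0}
    - {"tx": -0.002,"ty": 0,"tz": 0.004,"twist": 0}
    - {"tx": -0.001,"ty": 0,"tz": 0.004,"twist": 0}
    - {"tx": 0,"ty": 0,"tz": 0.002,"twist": 0}
    - {"tx": 0,"ty": 0,"tz": 0,"twist": 0}
    - {"tx": 0,"ty": 0,"tz": 0,"twist": 0}
    - {"tx": 0,"ty": 0,"tz": 0,"twist": 0}

```text
clock: 38.55
position: [0.5299, 0.2942, 0.0856]
ee_rot: [0.45, 3.107, 0.001]
force: [5.7, -1.1, 4.5]
width: 0.712
gripper_force: 10.0
```

```bash
python3 -c "
from h import *
loc()
t=arm.get_image('top');s=arm.get_image('scene');cv2.imwrite('pics/s13.png',s[:,:,::-1]);cv2.imwrite('pics/t13.png',t[:,:,::-1])
find('scene','inner1',.02,'look_for');find('top','inner1',.02,'look_for')
find('scene','cup',.1,'place_of')
# brightness of top view drum interior
x,y=proj('top',[.56,.282,.013]).astype(int);print(x,y);print(t[y-14:y+15:2,x-14:x+15:2].min(2))"
```

```text
clk 38.55 X -18.5 lat 1.9 tcpz 85.6 F [ 5.7 -1.1  4.5] M [-0.11 -1.25 -0.06] w 0.712
cup 0.7 [440. 142.] [0.4675 0.3294 0.1   ]
cup 0.69 [348. 248.] [ 0.6634 -0.047   0.1   ]
cup 0.67 [220. 192.] [ 0.403  -0.2136  0.1   ]
cup 0.44 [448. 177.] [0.5833 0.2592 0.1   ]
179 182
[[207  89  86  84  85  81  95  92  80  93  93 123 161  89 223]
 [213 118  83 154 180 200 198 196 195 172 129  82 126 101  94]
 [193 136 197 198 200 197 193 191 195 195 194 196 124 116  88]
 [110  98 113 157  43 124 161 201 197 196 197 194 197 160  94]
 [ 60  53  51  44  46  51  51  48 122 162 164 158 205 197 115]
 [ 69  69  73  66  57  48  51  55  53  49  50  46  45 118  95]
 [ 67  68  69  67  64  71  60  54  47  47  54  55  56  52  49]
 [ 71  71  67  70  67  65  67  65  63  53  55  55  65  87  53]
 [ 70  66  71  70  71  67  61  66  69  66  55  49  67  66  50]
 [ 61  58  63  64  64  66  65  64  66  91 121  76  49  49  54]
 [ 64  59  58  58  55  57  59  57  64 133  53  96  58  94  63]
 [ 67  66  64  60  55  46  49  57  56  90  87  64  58  71  52]
 [ 73  70  66  64  62  56  51  52  48  61  56  64  61  62  36]
 [ 74  76  70  66  63  59  59  53  51  50  52  53  48  63  60]
 [ 79  76  73  71  70  59  62  59  53  48  47  51  52  46  49]]
```

move_arm:
  motion:
    - {"tx": -0.012,"ty": 0,"tz": 0,"twist": 0}
    - {"tx": 0.012,"ty": 0,"tz": 0,"twist": 0}
    - {"tx": -0.012,"ty": 0,"tz": 0,"twist": 0}
    - {"tx": 0.012,"ty": 0,"tz": 0,"twist": 0}
    - {"tx": 0,"ty": 0,"tz": -0.012,"twist": 0}
    - {"tx": 0,"ty": 0,"tz": 0.012,"twist": 0}
    - {"tx": 0,"ty": 0,"tz": -0.012,"twist": 0}
    - {"tx": 0,"ty": 0,"tz": 0.012,"twist": 0}
    - {"tx": 0,"ty": 0,"tz": 0,"twist": 0}
    - {"tx": 0,"ty": 0,"tz": 0,"twist": 0}

```text
clock: 39.8
position: [0.5289, 0.2944, 0.0853]
ee_rot: [0.45, 3.109, 0.0]
force: [1.2, 0.0, 1.3]
width: 0.708
gripper_force: 10.0
```

```bash
python3 -c "
from h import *
loc()"
```

```text
clk 39.8 X -19.5 lat 1.8 tcpz 85.3 F [1.2 0.  1.3] M [ 0.15 -0.4   0.02] w 0.708
```

move_arm:
  motion:
    - {"tx": 0,"ty": 0,"tz": -0.02,"twist": 0}
    - {"tx": 0,"ty": 0,"tz": -0.03,"twist": 0}
    - {"tx": 0,"ty": 0,"tz": -0.03,"twist": 0}
    - {"tx": 0,"ty": 0,"tz": 0,"twist": 0}
    - {"tx": 0,"ty": 0,"tz": 0,"twist": 0}
    - {"tx": 0,"ty": 0,"tz": 0,"twist": 0}
    - {"tx": 0,"ty": 0,"tz": 0,"twist": 0}

```text
clock: 40.5
position: [0.528, 0.2938, 0.1639]
ee_rot: [-0.449, -3.107, 0.003]
force: [0.8, 0.2, -1.4]
width: 0.709
gripper_force: 10.0
```

```bash
python3 -c "
from h import *
loc()
f=[]
for i in range(8): arm.get_image('wrist'); f.append(arm.observe()['force'][2])
print(np.round(f,2),np.mean(f))
s=arm.get_image('scene');t=arm.get_image('top')
for r in arm.regions_of('scene','cup'):
  m=r['region'];ys,xs=np.nonzero(m);c=s[m].mean(0)
  d=np.c_[xs,ys]-[xs.mean(),ys.mean()];w,v=np.linalg.eigh(d.T@d/len(d));print(round(r['conf'],2),m.sum(),[xs.min(),xs.max(),ys.min(),ys.max()],c.round(),np.sqrt(w).round(1),v[:,1].round(2))
find('scene','inner1',.02,'look_for');find('top','inner1',.02,'look_for')
for n,p in (('pivot',[.529,.294,.169]),('mouth',[.547,.287,.078])): print(n,proj('scene',p),proj('top',p))
"
```

```text
clk 40.5 X -20.1 lat 0.9 tcpz 163.9 F [ 0.8  0.2 -1.4] M [ 0.02 -0.16 -0.  ] w 0.709
[-0.26 -0.78 -0.33 -1.1  -0.93 -0.93 -0.67 -1.26] -0.7817994400354182
0.82 469 [np.int64(441), np.int64(466), np.int64(107), np.int64(139)] [193. 192. 184.] [5.3 7.7] [-0.7   0.71]
0.66 6067 [np.int64(359), np.int64(482), np.int64(157), np.int64(226)] [156. 157. 160.] [17. 30.] [-1.    0.08]
0.62 974 [np.int64(333), np.int64(365), np.int64(226), np.int64(261)] [240. 153. 186.] [8.4 9.3] [-0.02  1.  ]
0.56 724 [np.int64(201), np.int64(230), np.int64(167), np.int64(197)] [234. 138. 172.] [7.3 7.9] [0.32 0.95]
pivot [451.13322443 135.02507703] [150.51414733 184.47424812]
mouth [445.21439408 171.79293784] [168.44890463 183.08748562]
```

```bash
cat >> h.py <<'E'
def tilt():
    """cup tilt in the grip (deg; foot swung to local -x): silhouette match in the scene view"""
    s=arm.get_image("scene").astype(int);o=arm.observe();M=R.from_rotvec(o["ee_rot"]).as_matrix();P=np.array(o["position"])+[0,0,.003]
    f=M[:,0];f=f*np.sign(f@[-1,.3,0]);side=np.cross([0,0,1],f)
    c=arm.calibration("scene");K=np.array(c["K"]);T=np.array(c["T"])
    pr=proj("scene",P);rs=[r["region"] for r in arm.regions_of("scene","cup") if np.hypot(*(np.array(r["point"])*[640,400]-pr))<45]
    if not rs: print("no cup");return
    reg=rs[0];res=[]
    for th in range(-40,150,5):
        t=np.radians(th);ax=-(f*np.sin(t)*1+np.array([0,0,-np.cos(t)]))  # foot->mouth
        e=np.cross(side,ax);pts=[]
        for h,r in ((0,.0265),(.013,.033),(.045,.033),(.05,.034)):
            for a in np.linspace(0,2*np.pi,24): pts.append(P+ax*(h-.046)+r*(np.cos(a)*side+np.sin(a)*e))
        q=(np.array(pts)-T[:3,3])@T[:3,:3]@K.T;uv=(q[:,:2]/q[:,2:]).round().astype(np.int32)
        m=np.zeros((400,640),np.uint8);cv2.fillConvexPoly(m,cv2.convexHull(uv),1)
        res.append(((m.astype(bool)&reg).sum()/(m.astype(bool)|reg).sum(),th))
    print("tilt",[(round(a,2),b) for a,b in sorted(res)[::-1][:4]],"area",reg.sum())
E
python3 -c "
from h import *
tilt();loc()
# pad and clear route
go(.4629,-.0375,.17)"
```

```text
tilt [(np.float64(0.58), 145), (np.float64(0.57), 140), (np.float64(0.53), 135), (np.float64(0.52), 130)] area 477
clk 41.25 X -19.7 lat 1.7 tcpz 165.2 F [ 0.6 -0.3 -0.9] M [ 0.06 -0.18  0.02] w 0.711
clk 41.25 at [0.5287 0.2944 0.1652] yaw 163.5 shift [-0.0309 -0.3369 -0.0048] j7 0.36
```

The weight reading fell from about 1.4 N to about 0.8 N, which fits an empty cup. The cup is still tipped past horizontal in the grip. I'll carry it over beside the pad, lighten the squeeze and let it swing down with upward jerks.

move_arm:
  motion:
    - {"tx": 0,"ty": 0,"tz": -0.0275,"twist": 0}
    - {"tx": 0,"ty": 0,"tz": -0.0275,"twist": 0}
    - {"tx": -0.0031,"ty": -0.0337,"tz": 0,"twist": 0}
    - {"tx": -0.0031,"ty": -0.0337,"tz": 0,"twist": 0}
    - {"tx": -0.0031,"ty": -0.0337,"tz": 0,"twist": 0}
    - {"tx": -0.0031,"ty": -0.0337,"tz": 0,"twist": 0}
    - {"tx": -0.0031,"ty": -0.0337,"tz": 0,"twist": 0}
    - {"tx": -0.0031,"ty": -0.0337,"tz": 0,"twist": 0}
    - {"tx": -0.0031,"ty": -0.0337,"tz": 0,"twist": 0}
    - {"tx": -0.0031,"ty": -0.0337,"tz": 0,"twist": 0}
    - {"tx": -0.0031,"ty": -0.0337,"tz": 0,"twist": 0}
    - {"tx": -0.0031,"ty": -0.0337,"tz": 0,"twist": 0}

```text
clock: 42.45
position: [0.4626, -0.0388, 0.2205]
ee_rot: [0.449, 3.109, -0.0]
force: [0.4, -0.3, -1.9]
width: 0.714
gripper_force: 10.0
```

move_arm:
  motion:
    - {"tx": 0,"ty": 0,"tz": 0.03,"twist": 0}
    - {"tx": 0,"ty": 0,"tz": 0.03,"twist": 0}
    - {"tx": 0,"ty": 0,"tz": 0.03,"twist": 0}
    - {"tx": 0,"ty": 0,"tz": 0.02,"twist": 0}
    - {"tx": 0,"ty": 0,"tz": 0,"twist": 0}
    - {"tx": 0,"ty": 0,"tz": 0,"twist": 0}

```text
clock: 43.05
position: [0.4631, -0.0373, 0.1107]
ee_rot: [-0.449, -3.109, -0.0]
force: [0.7, -0.5, -0.7]
width: 0.713
gripper_force: 10.0
```

```bash
python3 -c "
from h import *
go(.4629,-.0375,.1)
tilt()
t=arm.get_image('top');c=proj('top',[.56,.282,.013]);x,y=c.astype(int)
k=t[y-16:y+17,x-20:x+21].min(2);m=(k>175).astype(np.uint8);print(m.sum());print('\n'.join(''.join('#' if v>205 else '+' if v>170 else '.' for v in r) for r in k))
find('top','inner1',.02,'look_for')"
```

```text
clk 43.05 at [ 0.4631 -0.0373  0.1107] yaw 163.6 shift [ 0.0002 -0.0003  0.0107] j7 0.94
tilt [(np.float64(0.7), 135), (np.float64(0.69), 140), (np.float64(0.67), 130), (np.float64(0.67), 145)] area 657
828
............................+...#########
............................++..+########
.............................+...+#######
..............................+...#######
.............++++++++++++......+...######
...........++++++++++++++++....+....+####
.........++++++++++++++++++++...+.....###
........+++++++++++++++++++++++.+......##
.......+++++++++++++++++++++++++++.......
......++++++++++++++++++++++####++.......
......+++++++++++++++#..++######+++......
......+++++++++++++###...+#######.+......
.....++++++++++++######..+#######++......
....++++++++++++#######+..########+......
....++++++++++++########..#######.++.....
...++++++++++++++#######+.#######..+.....
...+++++++++++##+######++..#####...+.....
...+++++++++#####+###++....+#+.++.++....+
...++++++++######+.++.....++++++++++....#
..++++++++########+.++...+++++++++++....+
..++++++++#########...++++++++++++++.....
.##++++++++#######+...+++++++++++++......
######.+++++#####.....+++++++++++++......
######...++++###.....++++++++++++++......
######...++++##....++++++++++++++++......
#######...+++++.++++++++++++++++++.......
######+...++++++++++++++++++####++.......
######....++++++++++++++++######++.......
#####....++++++++++++++++#######+........
..+#+...+++++++++++++++++######++........
...++...+++++++++++++++++######+.........
...++++++++++++++++++++++######..........
....+++++++++++++++++++++#####...........
```

All five stones show in the drum. Now I'll lighten the grip with an upward jerk to right the cup.

move_arm:
  motion:
    - {"tx": 0,"ty": 0,"tz": 0,"twist": 0}
    - {"tx": 0,"ty": 0,"tz": 0,"twist": 0}
    - {"tx": 0,"ty": 0,"tz": -0.04,"twist": 0}
    - {"tx": 0,"ty": 0,"tz": 0.01,"twist": 0}
    - {"tx": 0,"ty": 0,"tz": 0.015,"twist": 0}
    - {"tx": 0,"ty": 0,"tz": 0.015,"twist": 0}
    - {"tx": 0,"ty": 0,"tz": -0.04,"twist": 0}
    - {"tx": 0,"ty": 0,"tz": 0.01,"twist": 0}
    - {"tx": 0,"ty": 0,"tz": 0.015,"twist": 0}
    - {"tx": 0,"ty": 0,"tz": 0.015,"twist": 0}
    - {"tx": 0,"ty": 0,"tz": 0,"twist": 0}
  squeeze: 3

```text
clock: 44.35
position: [0.4617, -0.0377, 0.1086]
ee_rot: [-0.449, -3.107, 0.0]
force: [0.6, -0.6, -0.1]
width: 0.718
gripper_force: 3.0
```

```bash
python3 -c "
from h import *
go(.4629,-.0375,.1)
print(arm.observe()['width'],arm.observe()['gripper_force'])
tilt()
im=arm.get_image('wrist')
"
```

```text
clk 44.35 at [ 0.4617 -0.0377  0.1086] yaw 163.6 shift [-0.0011  0.0005  0.0086] j7 0.93
0.7178644297757325 2.996159175726376
tilt [(np.float64(0.9), 40), (np.float64(0.89), 35), (np.float64(0.87), 45), (np.float64(0.87), 55)] area 819
```

It has swung down to about 40°. A few more jerks should bring it further.

move_arm:
  motion:
    - {"tx": 0,"ty": 0,"tz": -0.048,"twist": 0}
    - {"tx": 0,"ty": 0,"tz": 0.012,"twist": 0}
    - {"tx": 0,"ty": 0,"tz": 0.018,"twist": 0}
    - {"tx": 0,"ty": 0,"tz": 0.018,"twist": 0}
    - {"tx": 0,"ty": 0,"tz": -0.048,"twist": 0}
    - {"tx": 0,"ty": 0,"tz": 0.012,"twist": 0}
    - {"tx": 0,"ty": 0,"tz": 0.018,"twist": 0}
    - {"tx": 0,"ty": 0,"tz": 0.018,"twist": 0}
    - {"tx": 0,"ty": 0,"tz": -0.048,"twist": 0}
    - {"tx": 0,"ty": 0,"tz": 0.024,"twist": 0}
    - {"tx": 0,"ty": 0,"tz": 0.024,"twist": 0}
    - {"tx": 0,"ty": 0,"tz": 0,"twist": 0}

```text
clock: 45.7
position: [0.4616, -0.0378, 0.1088]
ee_rot: [-0.449, -3.107, 0.001]
force: [-0.9, -0.3, -1.4]
width: 0.714
gripper_force: 3.0
```

```bash
python3 -c "
from h import *
go(.4629,-.0375,.1)
tilt()
"
```

```text
clk 45.7 at [ 0.4616 -0.0378  0.1088] yaw 163.5 shift [-0.0012  0.0006  0.0088] j7 0.93
tilt [(np.float64(0.86), 15), (np.float64(0.86), 10), (np.float64(0.84), 20), (np.float64(0.83), 5)] area 808
```

move_arm:
  motion:
    - {"tx": -0.001,"ty": 0.0005,"tz": 0.02,"twist": 0}
    - {"tx": 0,"ty": 0,"tz": 0.02,"twist": 0}
    - {"tx": 0,"ty": 0,"tz": 0.01,"twist": 0}
    - {"tx": 0,"ty": 0,"tz": 0.005,"twist": 0}
    - {"tx": 0,"ty": 0,"tz": 0.004,"twist": 0}
    - {"tx": 0,"ty": 0,"tz": 0.003,"twist": 0}
    - {"tx": 0,"ty": 0,"tz": 0.002,"twist": 0}
    - {"tx": 0,"ty": 0,"tz": 0,"twist": 0}
    - {"tx": 0,"ty": 0,"tz": 0,"twist": 0}

```text
clock: 46.7
position: [0.4642, -0.0374, 0.0464]
ee_rot: [0.45, 3.109, -0.0]
force: [-0.2, 0.0, -0.7]
width: 0.714
gripper_force: 3.0
```

```bash
python3 -c "
from h import *
go(.4629,-.0375,.044);print(arm.observe()['force'])
tilt()
"
```

```text
clk 46.7 at [ 0.4642 -0.0374  0.0464] yaw 163.5 shift [ 0.0012 -0.0005  0.0024] j7 0.83
[-0.17925784  0.04662637 -0.68217458]
tilt [(np.float64(0.89), 10), (np.float64(0.89), 15), (np.float64(0.88), 5), (np.float64(0.87), 20)] area 788
```

move_arm:
  motion:
    - {"tx": 0,"ty": 0,"tz": 0.002,"twist": 0}
    - {"tx": 0,"ty": 0,"tz": 0.002,"twist": 0}
    - {"tx": 0,"ty": 0,"tz": 0,"twist": 0}
    - {"tx": 0,"ty": 0,"tz": 0,"twist": 0}

```text
clock: 47.2
position: [0.4641, -0.0372, 0.0421]
ee_rot: [0.45, 3.109, 0.0]
force: [-0.6, -0.0, -0.1]
width: 0.717
gripper_force: 3.0
```

move_arm:
  motion:
    - {"tx": 0,"ty": 0,"tz": 0.002,"twist": 0}
    - {"tx": 0,"ty": 0,"tz": 0.002,"twist": 0}
    - {"tx": 0,"ty": 0,"tz": 0,"twist": 0}
    - {"tx": 0,"ty": 0,"tz": 0,"twist": 0}

```text
clock: 47.6
position: [0.4642, -0.0372, 0.0381]
ee_rot: [0.449, 3.109, 0.0]
force: [-0.5, 0.2, -0.3]
width: 0.715
gripper_force: 3.0
```

```bash
python3 -c "
from h import *
go(.4629,-.0375,.044);print(arm.observe()['force'])
tilt()
"
```

```text
clk 47.6 at [ 0.4642 -0.0372  0.0381] yaw 163.5 shift [ 0.0011 -0.0006 -0.0059] j7 0.82
[-0.48402953  0.22605065 -0.29513049]
tilt [(np.float64(0.95), 30), (np.float64(0.93), 25), (np.float64(0.92), 20), (np.float64(0.91), 35)] area 800
```

```bash
cat >> h.py <<'E'
def tilt2(cam):
    arm.get_image(cam);o=arm.observe();M=R.from_rotvec(o["ee_rot"]).as_matrix();P=np.array(o["position"])+[0,0,.003]
    f=M[:,0];side=np.cross([0,0,1],f);c=arm.calibration(cam);K=np.array(c["K"]);T=np.array(c["T"])
    pr=proj(cam,P);rs=[r["region"] for r in arm.regions_of(cam,"cup") if np.hypot(*(np.array(r["point"])*[640,400]-pr))<60]
    if not rs: print("no cup");return
    reg=rs[0];res=[]
    for th in range(-40,60,5):
      for hp in range(30,52,3):
        t=np.radians(th);ax=-(f*np.sin(t)+np.array([0,0,-np.cos(t)]));e=np.cross(side,ax);pts=[]
        for h,r in ((0,.0265),(.013,.033),(.045,.033),(.05,.034)):
            for a in np.linspace(0,2*np.pi,24): pts.append(P+ax*(h-hp/1e3)+r*(np.cos(a)*side+np.sin(a)*e))
        q=(np.array(pts)-T[:3,3])@T[:3,:3]@K.T;uv=(q[:,:2]/q[:,2:]).round().astype(np.int32)
        m=np.zeros((400,640),np.uint8);cv2.fillConvexPoly(m,cv2.convexHull(uv),1);m=m.astype(bool)
        res.append((round((m&reg).sum()/(m|reg).sum(),3),th,hp,round(1e3*min(p[2] for p in pts),1)))
    print(cam,reg.sum(),[tuple(map(float,x)) for x in sorted(res)[::-1][:5]])
E
python3 -c "
from h import *
tilt2('scene');tilt2('wrist');tilt2('top')
"
```

```text
scene 758 [(0.921, 30.0, 48.0, -13.7), (0.918, 30.0, 51.0, -16.3), (0.913, 25.0, 45.0, -10.8), (0.908, 30.0, 45.0, -11.1), (0.907, 25.0, 42.0, -8.1)]
wrist 10100 [(0.734, 5.0, 42.0, -3.0), (0.731, 10.0, 39.0, -1.9), (0.727, 5.0, 45.0, -6.0), (0.724, 10.0, 42.0, -4.8), (0.723, 15.0, 39.0, -3.4)]
no cup
```

move_arm:
  motion:
    - {"tx": 0,"ty": 0,"tz": 0,"twist": 0}
    - {"tx": 0,"ty": 0,"tz": 0,"twist": 0}
    - {"tx": 0,"ty": 0,"tz": 0,"twist": 0}
    - {"tx": 0,"ty": 0,"tz": 0,"twist": 0}
    - {"tx": 0,"ty": 0,"tz": -0.02,"twist": 0}
    - {"tx": 0,"ty": 0,"tz": -0.04,"twist": 0}
    - {"tx": 0,"ty": 0,"tz": -0.04,"twist": 0}
    - {"tx": 0,"ty": 0,"tz": -0.04,"twist": 0}
    - {"tx": 0,"ty": 0,"tz": -0.04,"twist": 0}
    - {"tx": 0,"ty": 0,"tz": -0.03,"twist": 0}
    - {"tx": 0,"ty": 0,"tz": 0,"twist": 0}
    - {"tx": 0,"ty": 0,"tz": 0,"twist": 0}
  gripper: -1

```text
clock: 49.2
position: [0.4642, -0.0375, 0.2485]
ee_rot: [0.45, 3.108, -0.001]
force: [-0.6, -0.2, 0.2]
width: 0.998
gripper_force: 0.0
```

```bash
cat >> h.py <<'E'
def padcup(cam):
    im=arm.get_image(cam);rs=arm.regions_of(cam,"cup");pp=proj(cam,[.463,-.0375,.02])
    rs=[r["region"] for r in rs if np.hypot(*(np.array(r["point"])*[640,400]-pp))<60]
    if not rs: print("no cup");return
    reg=rs[0];c=arm.calibration(cam);K=np.array(c["K"]);T=np.array(c["T"]);best=[]
    from scipy.spatial.transform import Rotation as R
    def sil(x,y,rv=(0,0)):
        Q=R.from_rotvec([*rv,0]).as_matrix();pts=[]
        for h,r in ((0,.0265),(.013,.033),(.045,.033),(.05,.034)):
            for a in np.linspace(0,2*np.pi,32): pts.append([x,y,.003]+Q@[r*np.cos(a),r*np.sin(a),h])
        q=(np.array(pts)-T[:3,3])@T[:3,:3]@K.T;m=np.zeros((400,640),np.uint8)
        cv2.fillConvexPoly(m,cv2.convexHull((q[:,:2]/q[:,2:]*16).round().astype(np.int32)),1,shift=4);return m.astype(bool)
    for x in np.arange(.44,.49,.002):
        for y in np.arange(-.06,-.014,.002):
            m=sil(x,y);best.append((round((m&reg).sum()/(m|reg).sum(),3),round(x,3),round(y,3)))
    print(cam,sorted(best)[::-1][:3])
    h=cv2.cvtColor(np.ascontiguousarray(im),cv2.COLOR_RGB2HSV)
    m=cv2.inRange(h,(14,60,140),(35,255,255));m[:]=cv2.morphologyEx(m,cv2.MORPH_OPEN,np.ones((3,3),np.uint8))
    ys,xs=np.nonzero(m);k=np.hypot(xs-pp[0],ys-pp[1])<90*(1 if cam=="wrist" else .35);xs,ys=xs[k],ys[k]
    if len(xs)>30:
        u=np.array([ray(cam,p,.003)[:2] for p in np.c_[xs,ys]]);u=u[np.hypot(*(u-[.463,-.0375]).T)<.06]
        hull=cv2.convexHull((u*1e3).astype(np.float32));e=cv2.minEnclosingCircle(hull);print("  pad",len(u),np.round(e[0],1),round(e[1],1))
E
python3 -c "
from h import *
go(.463,-.0375,.1)
padcup('wrist');padcup('top');padcup('scene')
"
```

```text
clk 49.2 at [ 0.4642 -0.0375  0.2485] yaw 163.5 shift [ 0.0013 -0.0003  0.1485] j7 1.08
wrist [(np.float64(0.922), np.float64(0.458), np.float64(-0.036)), (np.float64(0.921), np.float64(0.458), np.float64(-0.038)), (np.float64(0.916), np.float64(0.46), np.float64(-0.036))]
  pad 89 [445.4 -72. ] 15.1
no cup
scene [(np.float64(0.0), np.float64(0.488), np.float64(-0.016)), (np.float64(0.0), np.float64(0.488), np.float64(-0.018)), (np.float64(0.0), np.float64(0.488), np.float64(-0.02))]
  pad 431 [466.2 -38.2] 46.5
```

Run:
```python
from h import *
im=arm.get_image("wrist");h=cv2.cvtColor(np.ascontiguousarray(im),cv2.COLOR_RGB2HSV)
for a in range(0,360,45):
    r=[]
    for rad in (.032,.037,.041,.050,.06):
        p=proj("wrist",[.463+rad*np.cos(np.radians(a)),-.0375+rad*np.sin(np.radians(a)),.003]).round().astype(int)
        r.append(h[p[1],p[0]].tolist() if 0<=p[0]<640 and 0<=p[1]<400 else None)
    print(a,r)
# edge search: outermost cork pixel along rays (cork sat<wood?), in rectified map
g=np.arange(-70,70,.5)*1e-3;X,Y=np.meshgrid(g+.463,g-.0375,indexing="ij")
c=arm.calibration("wrist");K=np.array(c["K"]);T=np.array(c["T"])
q=(np.stack([X,Y,0*X+.003],-1)-T[:3,3])@T[:3,:3]@K.T;uv=(q[...,:2]/q[...,2:]).astype(np.float32)
s=cv2.remap(np.ascontiguousarray(im),uv[...,0],uv[...,1],cv2.INTER_LINEAR);hs=cv2.cvtColor(s,cv2.COLOR_RGB2HSV)
m=(hs[...,0]>=16)&(hs[...,0]<=32)&(hs[...,1]>50);print(m.sum())
ys,xs=np.nonzero(cv2.morphologyEx(m.astype(np.uint8),cv2.MORPH_OPEN,np.ones((5,5))))
u=np.c_[X[ys,xs],Y[ys,xs]]
# best r=45 disc centre: maximise inside minus outside
best=max(((np.hypot(*(u-[a,b]).T)<.045).sum()-(((X-a)**2+(Y-b)**2<.045**2)&((X-a)**2+(Y-b)**2>.037**2)).sum()*.3-(np.hypot(*(u-[a,b]).T)>.045).sum(),a,b) for a in np.arange(.45,.476,.001) for b in np.arange(-.05,-.025,.001))
print("pad",best)
```

```text
0 [[23, 9, 243], [21, 11, 242], [23, 4, 246], [10, 89, 169], [11, 93, 161]]
45 [[20, 13, 237], [18, 17, 228], [30, 4, 247], [10, 109, 215], [11, 110, 206]]
90 [[20, 20, 224], [30, 4, 247], [30, 25, 247], [11, 111, 225], [11, 115, 224]]
135 [[0, 0, 247], [30, 22, 247], [29, 31, 247], [11, 112, 223], [10, 116, 218]]
180 [[0, 0, 247], [30, 17, 247], [30, 12, 247], [11, 113, 221], [10, 116, 216]]
225 [[0, 0, 247], [20, 81, 241], [29, 32, 247], [11, 108, 229], [11, 113, 221]]
270 [[20, 13, 233], [30, 1, 247], [22, 61, 245], [11, 93, 164], [11, 94, 163]]
315 [[30, 2, 247], [20, 3, 246], [0, 0, 247], [12, 91, 168], [10, 103, 196]]
2430
pad (np.float64(-1565.6999999999998), np.float64(0.465), np.float64(-0.047))
```

Run:
```python
from h import *
from scipy.optimize import least_squares
im=arm.get_image("wrist")
c=arm.calibration("wrist");K=np.array(c["K"]);T=np.array(c["T"]);u=[]
for a in np.radians(np.arange(0,360,6)):
    r=np.arange(.036,.060,.0005);P=np.c_[.463+r*np.cos(a),-.0375+r*np.sin(a),0*r+.003]
    q=(P-T[:3,3])@T[:3,:3]@K.T;uv=(q[:,:2]/q[:,2:]).astype(np.float32)
    s=cv2.remap(np.ascontiguousarray(im),uv[:,:1],uv[:,1:],cv2.INTER_LINEAR)
    sat=cv2.cvtColor(s,cv2.COLOR_RGB2HSV)[:,0];w=(sat[:,0]<=13)&(sat[:,1]>75)
    k=np.argmax(w) if w.any() else -1
    if k>0: u.append(P[k,:2])
u=np.array(u);f=least_squares(lambda v:np.hypot(*(u-v).T)-.0455,[.463,-.0375],loss="soft_l1",f_scale=.001)
print(len(u),"pad wrist",f.x.round(4),np.abs(f.fun).mean())
```

```text
60 pad wrist [ 0.4644 -0.0372] 0.0009190678741497305
```

The cup stands upright but about 6 mm short of the pad's centre. I'll re-grip it firmly on the sleeve and shift it.

move_arm:
  motion:
    - {"tx": 0.0061,"ty": -0.0013,"tz": 0.04,"twist": 0}
    - {"tx": 0,"ty": 0,"tz": 0.045,"twist": 0}
    - {"tx": 0,"ty": 0,"tz": 0.045,"twist": 0}
    - {"tx": 0,"ty": 0,"tz": 0.04,"twist": 0}
    - {"tx": 0,"ty": 0,"tz": 0.035,"twist": 0}
    - {"tx": 0,"ty": 0,"tz": 0.02,"twist": 0}
    - {"tx": 0,"ty": 0,"tz": 0.008,"twist": 0}
    - {"tx": 0,"ty": 0,"tz": 0,"twist": 0}
    - {"tx": 0,"ty": 0,"tz": 0,"twist": 0}

```text
clock: 50.5
position: [0.4585, -0.0368, 0.016]
ee_rot: [0.449, 3.108, 0.0]
force: [0.4, -0.1, 0.3]
width: 1.003
gripper_force: 0.0
```

move_arm:
  motion:
    - {"tx": 0,"ty": 0,"tz": 0,"twist": 0}
    - {"tx": 0,"ty": 0,"tz": 0,"twist": 0}
    - {"tx": 0,"ty": 0,"tz": 0,"twist": 0}
    - {"tx": 0,"ty": 0,"tz": 0,"twist": 0}
    - {"tx": 0,"ty": 0,"tz": 0,"twist": 0}
    - {"tx": 0,"ty": 0,"tz": -0.004,"twist": 0}
    - {"tx": -0.003,"ty": 0.001,"tz": 0,"twist": 0}
    - {"tx": -0.0028,"ty": 0.0007,"tz": 0,"twist": 0}
    - {"tx": 0,"ty": 0,"tz": 0.0025,"twist": 0}
    - {"tx": 0,"ty": 0,"tz": 0.002,"twist": 0}
    - {"tx": 0,"ty": 0,"tz": 0,"twist": 0}
    - {"tx": 0,"ty": 0,"tz": 0,"twist": 0}
  gripper: 1
  squeeze: 10

```text
clock: 51.7
position: [0.4643, -0.0369, 0.0147]
ee_rot: [0.45, 3.109, 0.0]
force: [1.2, -0.3, 2.7]
width: 0.715
gripper_force: 10.0
```

move_arm:
  motion:
    - {"tx": 0,"ty": 0,"tz": 0,"twist": 0}
    - {"tx": 0,"ty": 0,"tz": 0,"twist": 0}
    - {"tx": 0,"ty": 0,"tz": 0,"twist": 0}
    - {"tx": 0,"ty": 0,"tz": 0,"twist": 0}
    - {"tx": 0,"ty": 0,"tz": -0.03,"twist": 0}
    - {"tx": 0,"ty": 0,"tz": -0.04,"twist": 0}
    - {"tx": 0,"ty": 0,"tz": -0.045,"twist": 0}
    - {"tx": 0,"ty": 0,"tz": -0.045,"twist": 0}
    - {"tx": 0,"ty": 0,"tz": -0.045,"twist": 0}
    - {"tx": 0,"ty": 0,"tz": -0.03,"twist": 0}
    - {"tx": 0,"ty": 0,"tz": 0,"twist": 0}
    - {"tx": 0,"ty": 0,"tz": 0,"twist": 0}
  gripper: -1

```text
clock: 52.9
position: [0.4639, -0.0371, 0.2499]
ee_rot: [0.45, 3.108, -0.001]
force: [1.0, 0.2, 0.2]
width: 1.0
gripper_force: 0.0
```

```bash
python3 -c "
from h import *
padcup('wrist');padcup('wrist')
go(.5171,.1876,.25)
"
```

```text
wrist [(np.float64(0.951), np.float64(0.464), np.float64(-0.038)), (np.float64(0.939), np.float64(0.466), np.float64(-0.038)), (np.float64(0.938), np.float64(0.464), np.float64(-0.036))]
  pad 150 [447.9 -65.6] 21.7
wrist [(np.float64(0.932), np.float64(0.466), np.float64(-0.038)), (np.float64(0.922), np.float64(0.468), np.float64(-0.038)), (np.float64(0.919), np.float64(0.466), np.float64(-0.036))]
  pad 160 [451.8 -66.6] 23.0
clk 53.1 at [ 0.4631 -0.0369  0.2485] yaw 163.6 shift [ 0.0118  0.2306 -0.0016] j7 1.08
```

The cup is centred on the pad to about 1 mm. Next is the selector.

move_arm:
  motion:
    - {"tx": 0.002,"ty": 0.0384,"tz": 0,"twist": 0}
    - {"tx": 0.002,"ty": 0.0384,"tz": 0,"twist": 0}
    - {"tx": 0.002,"ty": 0.0384,"tz": 0,"twist": 0}
    - {"tx": 0.002,"ty": 0.0384,"tz": 0,"twist": 0}
    - {"tx": 0.002,"ty": 0.0384,"tz": 0,"twist": 0}
    - {"tx": 0.0018,"ty": 0.0386,"tz": 0,"twist": 0}
    - {"tx": 0,"ty": 0,"tz": 0,"twist": 0.0858}
    - {"tx": 0,"ty": 0,"tz": 0,"twist": 0.0858}
    - {"tx": 0,"ty": 0,"tz": 0,"twist": 0.0858}
    - {"tx": 0,"ty": 0,"tz": 0,"twist": 0.0858}
    - {"tx": 0,"ty": 0,"tz": 0,"twist": 0.0858}
    - {"tx": 0,"ty": 0,"tz": 0,"twist": 0.0858}
  gripper: -0.4

```text
clock: 54.3
position: [0.5174, 0.1875, 0.2484]
ee_rot: [-1.643, -2.676, 0.003]
force: [0.3, -0.6, -0.5]
width: 0.7
gripper_force: 0.0
```

move_arm:
  motion:
    - {"tx": 0,"ty": 0,"tz": 0,"twist": 0.0858}
    - {"tx": 0,"ty": 0,"tz": 0,"twist": 0.0858}
    - {"tx": 0,"ty": 0,"tz": 0,"twist": 0.0858}
    - {"tx": 0,"ty": 0,"tz": 0,"twist": 0}
    - {"tx": 0,"ty": 0,"tz": 0,"twist": 0}
    - {"tx": 0,"ty": 0,"tz": 0,"twist": 0}

```text
clock: 54.9
position: [0.5177, 0.1876, 0.2492]
ee_rot: [-2.138, -2.302, 0.001]
force: [-0.2, 0.1, 0.3]
width: 0.698
gripper_force: 0.0
```

```bash
python3 -c "
from h import *
go(.5171,.1876,.0997)
arm.get_image('top')
t=arm.get_image('top');c=proj('top',[.56,.282,.013]);x,y=c.astype(int)
k=t[y-16:y+17,x-20:x+21].min(2);print('\n'.join(''.join('#' if v>205 else '+' if v>170 else '.' for v in r) for r in k))
"
```

```text
clk 54.9 at [0.5177 0.1876 0.2492] yaw 94.2 shift [ 1.000e-04 -5.000e-04  1.495e-01] j7 -0.54
.......................................##
.......................................##
.........................+.............##
.........................+.............##
.......................................##
.......................................##
.......................................##
.......................................##
.........................................
............................+............
.........................................
.............................+...........
.....................+......++...........
............................++...........
....................+......+++...........
...........................#++...........
...........................+++...........
........................++.+++..........+
.......................###+##.....+.....#
.......................######.....+.....+
.......................+#####.....+......
........................#####.....+......
........................+####.....+......
.........................####.....+......
.........................+###.....+......
..........................###............
..........................+##............
...........................##............
...........................+#............
............................#............
............................+............
.........................................
.........................................
```

move_arm:
  motion:
    - {"tx": 0,"ty": -0.0005,"tz": 0.04,"twist": 0}
    - {"tx": 0,"ty": 0,"tz": 0.04,"twist": 0}
    - {"tx": 0,"ty": 0,"tz": 0.03,"twist": 0}
    - {"tx": 0,"ty": 0,"tz": 0.02,"twist": 0}
    - {"tx": 0,"ty": 0,"tz": 0.015,"twist": 0}
    - {"tx": 0,"ty": 0,"tz": 0.0045,"twist": 0}
    - {"tx": 0,"ty": 0,"tz": 0,"twist": 0}
    - {"tx": 0,"ty": 0,"tz": 0,"twist": 0}

```text
clock: 55.8
position: [0.5179, 0.1878, 0.101]
ee_rot: [2.141, 2.298, 0.002]
force: [-0.2, 0.4, 0.2]
width: 0.7
gripper_force: 0.0
```

move_arm:
  motion:
    - {"tx": 0,"ty": 0,"tz": 0,"twist": 0}
    - {"tx": 0,"ty": 0,"tz": 0,"twist": 0}
    - {"tx": 0,"ty": 0,"tz": 0,"twist": 0}
    - {"tx": 0,"ty": 0,"tz": 0,"twist": 0}
    - {"tx": 0,"ty": 0,"tz": 0,"twist": 0}
    - {"tx": 0,"ty": 0,"tz": 0,"twist": 0}
    - {"tx": 0,"ty": 0,"tz": 0,"twist": 0}
    - {"tx": 0,"ty": 0,"tz": 0,"twist": 0}
    - {"tx": 0,"ty": 0,"tz": 0,"twist": 0}
  gripper: 1
  squeeze: 35

```text
clock: 56.7
position: [0.5172, 0.1876, 0.1002]
ee_rot: [-2.142, -2.298, 0.001]
force: [-2.1, -0.6, 1.0]
width: 0.173
gripper_force: 35.0
```

move_arm:
  motion:
    - {"tx": 0,"ty": 0,"tz": -0.005,"twist": 0}
    - {"tx": 0,"ty": 0,"tz": -0.005,"twist": 0}
    - {"tx": 0,"ty": 0,"tz": -0.005,"twist": 0}
    - {"tx": 0,"ty": 0,"tz": 0,"twist": 0}
    - {"tx": 0,"ty": 0,"tz": 0,"twist": 0}

```text
clock: 57.2
position: [0.5171, 0.1875, 0.1149]
ee_rot: [-2.142, -2.298, 0.001]
force: [2.2, 2.1, -15.0]
width: 0.172
gripper_force: 35.0
```

move_arm:
  motion:
    - {"tx": 0,"ty": 0,"tz": 0,"twist": -0.0777}
    - {"tx": 0,"ty": 0,"tz": 0,"twist": -0.0777}
    - {"tx": 0,"ty": 0,"tz": 0,"twist": -0.0777}
    - {"tx": 0,"ty": 0,"tz": 0,"twist": -0.0777}
    - {"tx": 0,"ty": 0,"tz": 0,"twist": -0.0777}
    - {"tx": 0,"ty": 0,"tz": 0,"twist": -0.0777}
    - {"tx": 0,"ty": 0,"tz": 0,"twist": -0.0777}
    - {"tx": 0,"ty": 0,"tz": 0,"twist": -0.0777}
    - {"tx": 0,"ty": 0,"tz": 0,"twist": -0.0777}
    - {"tx": 0,"ty": 0,"tz": 0,"twist": -0.0777}
    - {"tx": 0,"ty": 0,"tz": 0,"twist": 0}
    - {"tx": 0,"ty": 0,"tz": 0,"twist": 0}

```text
clock: 58.4
position: [0.516, 0.1865, 0.1143]
ee_rot: [-0.443, -3.107, 0.003]
force: [-6.1, -0.3, -14.4]
width: 0.172
gripper_force: 35.0
```

move_arm:
  motion:
    - {"tx": 0,"ty": 0,"tz": 0.005,"twist": 0}
    - {"tx": 0,"ty": 0,"tz": 0.005,"twist": 0}
    - {"tx": 0,"ty": 0,"tz": 0.005,"twist": 0}
    - {"tx": 0,"ty": 0,"tz": 0,"twist": 0}
    - {"tx": 0,"ty": 0,"tz": 0,"twist": 0}
    - {"tx": 0,"ty": 0,"tz": 0,"twist": 0}

```text
clock: 59.0
position: [0.5161, 0.1865, 0.1002]
ee_rot: [-0.443, -3.108, 0.005]
force: [-7.8, -3.0, -6.1]
width: 0.174
gripper_force: 35.0
```

```bash
python3 -c "
from h import *
go(.516,.1865,.1);print(arm.observe()['force'],arm.observe()['ft_torque'])"
```

```text
clk 59.0 at [0.5161 0.1865 0.1002] yaw 163.8 shift [ 0.     -0.      0.0002] j7 0.39
[-7.7516962  -3.02534466 -6.09949479] [-0.36708084  1.38717172  0.02636873]
```

move_arm:
  motion:
    - {"tx": 0,"ty": 0,"tz": 0,"twist": 0}
    - {"tx": 0,"ty": 0,"tz": 0,"twist": 0}
    - {"tx": 0,"ty": 0,"tz": 0,"twist": 0}
    - {"tx": 0,"ty": 0,"tz": 0,"twist": 0}
    - {"tx": 0,"ty": 0,"tz": 0,"twist": 0}
    - {"tx": 0,"ty": 0,"tz": -0.03,"twist": 0}
    - {"tx": 0,"ty": 0,"tz": -0.045,"twist": 0}
    - {"tx": 0,"ty": 0,"tz": -0.045,"twist": 0}
    - {"tx": 0.04,"ty": 0,"tz": -0.02,"twist": 0}
    - {"tx": 0.04,"ty": 0,"tz": 0,"twist": 0}
    - {"tx": 0.04,"ty": 0,"tz": 0,"twist": 0}
  gripper: -0.4

```text
clock: 60.1
position: [0.4011, 0.2214, 0.241]
ee_rot: [0.439, 3.109, 0.002]
force: [-0.7, 0.6, 0.6]
width: 0.701
gripper_force: 0.0
```

move_arm:
  motion:
    - {"tx": 0,"ty": -0.045,"tz": 0,"twist": 0}
    - {"tx": 0,"ty": -0.045,"tz": 0,"twist": 0}
    - {"tx": 0,"ty": -0.045,"tz": 0,"twist": 0}
    - {"tx": 0,"ty": -0.045,"tz": 0,"twist": 0}
    - {"tx": 0,"ty": -0.045,"tz": 0,"twist": 0}
    - {"tx": 0,"ty": -0.045,"tz": 0,"twist": 0}
    - {"tx": 0,"ty": -0.045,"tz": 0,"twist": 0}
    - {"tx": 0,"ty": -0.045,"tz": 0,"twist": 0}
    - {"tx": 0,"ty": 0,"tz": 0,"twist": 0}
    - {"tx": 0,"ty": 0,"tz": 0,"twist": 0}

```text
clock: 61.1
position: [0.3026, -0.1257, 0.2404]
ee_rot: [0.442, 3.11, -0.0]
force: [0.2, -0.0, -0.1]
width: 0.697
gripper_force: 0.0
```

Run:
```python
from h import *
go(.5,.2,.1)
im=arm.get_image('top')
for q,z in [("selector_grip",.118),("gate_plate",.083),("drum_mouth",.078),("cup",0),("pad",0),("stray1",.007),("spray_can",0),("paint_jar",0)]: find("top",q,z)
print([o[:2] for o in stones("top",im) if 15<o[1]<100])
a=cv2.imread("pics/t1.png").astype(int)[:,:,::-1]
d=np.abs(im.astype(int)-a).max(2)
m=(d[140:250,130:270]>60);print("diff px in tumbler area vs start",m.sum())
m=cv2.morphologyEx((d>60).astype(np.uint8),cv2.MORPH_OPEN,np.ones((3,3),np.uint8));n,l,s,c=cv2.connectedComponentsWithStats(m);print([(s[i,4],c[i].round().tolist()) for i in range(1,n)])
padcup("scene")
```

```text
clk 61.1 at [ 0.3026 -0.1257  0.2404] yaw 163.8 shift [-0.0988  0.3678  0.1404] j7 1.58
selector_grip 0.83 [206. 197.] [0.5136 0.1913 0.118 ]
selector_grip 0.43 [312. 227.] [ 0.4551 -0.0367  0.118 ]
gate_plate 0.85 [168. 184.] [0.5451 0.2859 0.083 ]
gate_plate 0.3 [317. 227.] [ 0.4572 -0.0469  0.083 ]
drum_mouth 0.91 [166. 184.] [0.5441 0.2916 0.078 ]
cup 0.76 [300. 171.] [ 0.5975 -0.002   0.    ]
cup 0.72 [312. 227.] [ 0.463  -0.0344  0.    ]
cup 0.63 [321. 107.] [ 0.757  -0.0475  0.    ]
cup 0.19 [364. 124.] [ 0.7164 -0.1521  0.    ]
pad 0.9 [313. 225.] [ 0.468  -0.0364  0.    ]
spray_can 0.73 [319. 109.] [ 0.7525 -0.0425  0.    ]
paint_jar 0.68 [366. 122.] [ 0.7227 -0.1567  0.    ]
paint_jar 0.26 [313. 225.] [ 0.4668 -0.0359  0.    ]
[(array([ 0.3588, -0.1721]), 26), (array([ 0.359 , -0.2741]), 30), (array([ 0.3594, -0.3819]), 21)]
diff px in tumbler area vs start 11
[(np.int32(56), [413.0, 177.0]), (np.int32(757), [369.0, 207.0]), (np.int32(56), [432.0, 211.0]), (np.int32(566), [312.0, 226.0]), (np.int32(57), [329.0, 226.0]), (np.int32(57), [459.0, 225.0]), (np.int32(21), [315.0,
[... 578 characters left out ...]
24.0]), (np.int32(44), [386.0, 327.0]), (np.int32(2868), [608.0, 359.0]), (np.int32(6), [638.0, 328.0]), (np.int32(1026), [389.0, 345.0]), (np.int32(12), [420.0, 346.0]), (np.int32(26), [334.0, 360.0]), (np.int32(384), [341.0, 375.0]), (np.int32(102), [327.0, 379.0]), (np.int32(290), [423.0, 392.0]), (np.int32(20), [322.0, 391.0]), (np.int32(15), [330.0, 392.0]), (np.int32(14), [310.0, 394.0]), (np.int32(22), [382.0, 398.0]), (np.int32(6), [324.0, 398.0]), (np.int32(8), [376.0, 398.0])]
scene [(np.float64(0.0), np.float64(0.488), np.float64(-0.016)), (np.float64(0.0), np.float64(0.488), np.float64(-0.018)), (np.float64(0.0), np.float64(0.488), np.float64(-0.02))]
  pad 374 [465.8 -38. ] 46.3
```

The tumbler looks as it did at the start, with the gate shut. The cup is on the pad, the mat is clear and the bystanders haven't moved. I'm handing in.

```bash
python3 -c "
from cell import arm
print(arm.sign_off())"
```

```text
the job is handed in; nothing more can be done
None
```

The job is handed in: all five stones are in the drum, the empty cup stands upright on the middle of the cork pad, the selector is down in its shut detent with the gate over the drum, and the bystanders are where they started.

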